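# Fish fallen hubs out from under the storage rack

### The arm

A 6-joint arm with a two-finger parallel gripper is mounted at the origin on the work surface. World frame = base frame: x ahead of the robot, y to its left, z up, the work surface at z = 0. Lengths are in m, angles in rad, forces in N, time in s.
With the tool pointing down it reaches from about 0.35 to 0.8 m from the base axis. Payload 7.3 kg.
Tool frame: the origin (TCP) lies midway between the tips of the shut fingers; the grasp point (between the pads) lies 19 mm behind it; z points along the fingers, x is the direction in which the jaws open and shut, and the axes are right-handed (so a half turn about z gives the same grasp; the last joint's range is limited). The gripper opens to 85 mm and grips with 20 to 120 N. Pads are 22 mm wide; open, the fingers measure 114 mm over their backs; the gripper's body (76 mm by 85 mm) begins 54 mm behind the grasp point. The pads swing forward as they close: fully open they stand 13 mm farther back than shut.
Start: joints at [-1.352, 0.342, 1.524, -0, 1.275, -0.146], TCP at [0.187, -0.49, 0.231] pointing down, gripper open.
Joint ranges: [-2.53, 2.53], [-0.77, 2.02], [0.04, 2.7], [-1, 4.14], [0.28, 2.66], [-3.11, 3.11]. Speed limits (rad/s): [2.57, 2.57, 3.14, 3.14, 3.14, 3.14].

### API

Orientations are given as a unit quaternion [x, y, z, w].
In Python, from cell import arm, optics, sign_off gives the robot as it stands.
- The arm moves only by the shell command python3 -m jog 'ROWS' [FORCE]. ROWS is JSON, a list of rows, each an object with "slide": the shift along the tool's x, y, z in m, a list of three; "yaw": the turn about the tool's z in rad; "hand": the closure, from 0 (fully open) to 1 (shut). In form: [{"slide": [dx, dy, dz], "yaw": yaw, "hand": hand}, ...]. A call has 1 to 12 rows; each row is the pose to reach, as a shift and turn from the pose measured when the call began, along the tool's axes at that moment; what a row does not reach only later rows make up. A row lasts 1/12 s, in which the tool goes at most 41.7 mm and 7.16 degrees, less where a joint would pass 70% of its speed; a pose out of reach is approached as far as the arm can. A call with a gripper value outside its range is refused whole. The fingers move at their own pace and stop on an object; FORCE is the grip in N (left out, the last holds). Time passes only in rows, so rows that repeat a pose let the fingers close. It gives the time, the measured TCP pose, the force and the opening at its end, in the units of the state.
- arm.sense(): the state, without advancing time (a new reading comes with each control period).
- optics.camera(name): name is "scene" or "top" or "wrist"; returns a dict with "img" (420x560x3 uint8, red, green, blue), "intrinsics" (3x3 intrinsics, pixels), "R" (3x3) and "t" (3): a world point X has camera coordinates R X + t. Camera axes: x right, y down, z forward; pixel columns grow to the right and rows downward; lengths in m; the calibration is good to about 2 mm. A picture is of the moment at which its call begins. There is no depth.
- sign_off(): hands the job in, once; it reports no verdict.
The state is a dict: "clock": time; "qpos": joint angles; "dq": joint speeds; "tau": joint torques, N m; "ee_pos": TCP position; "ee_rot": TCP orientation; "ft_force": force on the tool from outside, world axes, zero at the start; "ft_torque": the same for the moment, N m; "opening": finger opening in m.
Only numpy, scipy, OpenCV 4.12 (cv2) and the standard library are available. Lean on these libraries where they do the work, as an engineer would, in place of code of your own. Each camera call takes 0.05 s, during which the arm holds its last target.

### The job

Some machine hubs have ended up under the low green rack on the store bench. Swing the lamp clear so that its whole head is over the rack; then use the reacher, squeezing its trigger to close its jaws on each hub, to draw every hub out from under the rack; never reach under there with the robot's own fingers. Put all the hubs in the blue bin and lay the reacher flat on its brown cork mat, its trigger free; only then swing the lamp back out so that its whole head is over the open bench in front of the rack. Do not disturb the oil bottle, the pulley or the gauge case.

Things in the scene. Friction and masses are not known exactly. Their poses are not given: they have to be found in the camera images.
- rack: low green slatted steel rack fixed on the bench: 180 mm deep (its x), 340 mm wide (its y), top 98 mm high, 92 mm clear below the slats. Origin on the bench at its middle; x points into the gap, whose mouth is at x = -90 mm. Posts 12 mm thick at x = +-84, y = +-165 mm. Low strips on the bench, 16 mm high, bound the space at y = +-125 mm and x = 81 mm; the hubs stand between them
- lamp (a joint): angle q of the lamp arm about its upright post, rad, -1.1 to 1.0: seen from above the arm points along (sin q, cos q) in the rack's x and y, so negative is over the bench in front of the mouth, 0 along the mouth, positive over the rack. It stays where left; friction 0.12 N m. Arm 190 mm above the bench, lamp head under its end 84 mm across, its underside 143 mm above the bench
- lamp_knob (a point): middle of the upright round black knob on the end of the lamp arm, above the lamp head, 270 mm from the hinge axis. Knob 24 mm across, its top 244 mm and this point 224 mm above the bench. A grip can swivel on it
- lamp_hinge (a point): point on the lamp's upright hinge axis, at the height of the knob point; the post, 20 mm thick, stands beside the rack's mouth corner, at x = -80, y = -205 mm of the rack
- reacher: flat grabbing tool lying on the bench, 280 mm long, 0.24 kg, balanced within 15 mm of its grip point. Origin on its underside below the middle of the handle; x points forward to the jaws, z up. Handle x -50 to 50 mm, 62 mm high, taken across from above: fixed black side at y = -28 to -12 mm, grey trigger with its outer face at y = 28 mm. 56 mm wide with the trigger free, 40 mm fully in
- reacher_grip (a point): middle of the handle, 37 mm above the reacher's underside, half-way between the outer faces with the trigger free
- reacher_jaws (a point): point between the jaws where a hub's axis should be when they close: 195 mm ahead of the grip point, 31 mm above the reacher's underside. The jaws are 20 mm high, so with the reacher on or just above the bench they pass over a hub's flange and close on its round part
- trigger (a joint): how far the trigger is pressed, m: 0 free, 0.016 fully in. Trigger 76 mm long, 13 to 61 mm above the underside; moves along the reacher's -y. Spring: 8 N free, 16 N fully in. Jaw tips 80 mm apart when free, 66 mm at 4 mm; the jaws meet a hub at about 13 mm and shut past it at 16 mm if they missed. The reacher can be carried with the trigger only a few mm in
- jaw_left: left (+y) jaw of the reacher, 84 mm long, hooked inward at the tip; origin on its hinge, 142 mm ahead of the grip point
- jaw_right: right (-y) jaw of the reacher, the mirror image of the left one; origin on its hinge
- mat: brown cork mat 330 mm by 130 mm, 1 mm thin, where the reacher lies at the start and must lie at the end. Origin at its middle, x along its length (the reacher starts pointing about along +x)
- bin_in (a point): middle of the inner floor of the open blue bin, fixed to the bench, 5 mm above the bench; inside 180 mm by 180 mm (its x and y), walls 5 mm thick, rim 70 mm above the bench
- hub1_center (a point): one of the alike aluminium flanged hubs, standing on its flange: flange 60 mm across and 12 mm thick at the bottom, then a round hub 36 mm across up to 55 mm above the bench; about 0.2 kg. The point is on its axis, half-way up (27.5 mm above its underside). Two or three of the three hubs are present; an absent one reads None
- hub2_center (a point): one of the alike aluminium flanged hubs, standing on its flange: flange 60 mm across and 12 mm thick at the bottom, then a round hub 36 mm across up to 55 mm above the bench; about 0.2 kg. The point is on its axis, half-way up (27.5 mm above its underside). Two or three of the three hubs are present; an absent one reads None
- hub3_center (a point): one of the alike aluminium flanged hubs, standing on its flange: flange 60 mm across and 12 mm thick at the bottom, then a round hub 36 mm across up to 55 mm above the bench; about 0.2 kg. The point is on its axis, half-way up (27.5 mm above its underside). Two or three of the three hubs are present; an absent one reads None
- hub1: the same hub 1, origin at the middle of its underside, z along its axis towards the narrow end
- hub2: the same hub 2, origin at the middle of its underside, z along its axis towards the narrow end
- hub3: the same hub 3, origin at the middle of its underside, z along its axis towards the narrow end
- oil: white oil bottle, 60 mm across, 150 mm high, stands right of the mat, beyond the bin; leave alone
- pulley: dark grooved steel pulley lying flat, 100 mm across, 34 mm high, beyond the mat; leave alone
- case: grey gauge case 100 x 150 mm, 45 mm high, beyond the rack's back, on the left; leave alone

How it is judged:
On the way, in this order (a step that is already met when the one before it is completed fails the run):
1. the lamp arm is swung clear: its head is over the rack (lamp angle above 0.15 rad) (value of joint lamp above 0.15 rad), for 0.2 s.
2. the squeezed reacher holds a hub between both jaws, under the rack (((value of joint trigger above 0.008 m and contact force between each of jaw_left, jaw_right and hub1 above 0.5 N and x of hub1_center in the frame of rack above -0.09 m) or (value of joint trigger above 0.008 m and contact force between each of jaw_left, jaw_right and hub2 above 0.5 N and x of hub2_center in the frame of rack above -0.09 m) or (value of joint trigger above 0.008 m and contact force between each of jaw_left, jaw_right and hub3 above 0.5 N and x of hub3_center in the frame of rack above -0.09 m))), for 0.2 s.
3. all hubs are in the bin and the reacher lies on its mat, the lamp still over the rack (x of hub1_center in the frame of bin_in between -0.09 and 0.09 m and y of hub1_center in the frame of bin_in between -0.09 and 0.09 m and height (world z) of each of hub1_center, hub2_center, hub3_center below 0.065 m and linear speed of each of hub1, hub2, hub3, reacher below 0.03 m/s and x of hub2_center in the frame of bin_in between -0.09 and 0.09 m and y of hub2_center in the frame of bin_in between -0.09 and 0.09 m and x of hub3_center in the frame of bin_in between -0.09 and 0.09 m and y of hub3_center in the frame of bin_in between -0.09 and 0.09 m and x of reacher_grip in the frame of mat between -0.165 and 0.165 m and y of reacher_grip in the frame of mat between -0.065 and 0.065 m and x of reacher_jaws in the frame of mat between -0.165 and 0.165 m and y of reacher_jaws in the frame of mat between -0.065 and 0.065 m and height (world z) of reacher_grip below 0.05 m and angle between reacher's own z axis and vertical below 0.15 rad and value of joint trigger below 0.003 m and value of joint lamp above 0.15 rad), for 0.2 s.
At the end, for the whole second after the job is handed in: Every hub lies at rest in the blue bin (centre inside the walls, under 65 mm above the bench); the reacher lies flat at rest, grip and jaw points over the mat, trigger under 3 mm pressed; the lamp head is back over the bench before the rack (angle below -0.2 rad) (x of hub1_center in the frame of bin_in between -0.09 and 0.09 m and y of hub1_center in the frame of bin_in between -0.09 and 0.09 m and height (world z) of each of hub1_center, hub2_center, hub3_center below 0.065 m and linear speed of each of hub1, hub2, hub3, reacher below 0.03 m/s and x of hub2_center in the frame of bin_in between -0.09 and 0.09 m and y of hub2_center in the frame of bin_in between -0.09 and 0.09 m and x of hub3_center in the frame of bin_in between -0.09 and 0.09 m and y of hub3_center in the frame of bin_in between -0.09 and 0.09 m and x of reacher_grip in the frame of mat between -0.165 and 0.165 m and y of reacher_grip in the frame of mat between -0.065 and 0.065 m and x of reacher_jaws in the frame of mat between -0.165 and 0.165 m and y of reacher_jaws in the frame of mat between -0.065 and 0.065 m and height (world z) of reacher_grip below 0.05 m and angle between reacher's own z axis and vertical below 0.15 rad and value of joint trigger below 0.003 m and value of joint lamp below -0.2 rad); the robot touches nothing.
It fails at once if the robot's fingers touch a hub that is still wholly under the rack ((contact force between the fingers and hub1 above 0.5 N and x of hub1_center in the frame of rack between -0.06 and 0.1 m and y of hub1_center in the frame of rack between -0.16 and 0.16 m and height (world z) of hub1_center below 0.09 m) or (contact force between the fingers and hub2 above 0.5 N and x of hub2_center in the frame of rack between -0.06 and 0.1 m and y of hub2_center in the frame of rack between -0.16 and 0.16 m and height (world z) of hub2_center below 0.09 m) or (contact force between the fingers and hub3 above 0.5 N and x of hub3_center in the frame of rack between -0.06 and 0.1 m and y of hub3_center in the frame of rack between -0.16 and 0.16 m and height (world z) of hub3_center below 0.09 m)).
It fails at once if the oil bottle, the pulley or the gauge case is moved by more than 3 cm (distance of any of oil, pulley, case from where it was at the start of the episode above 0.03 m).
Of hub1, hub2, hub3 only 2 to 3 are there at a start; the rules pass over those that are not, and their reading is None.
At some moment in a run one of hub1, hub2, hub3 may be knocked a few centimetres aside while the robot is not near it.
Once in a run the grip may slacken for a moment while it holds something.
It also fails if it takes over 208 s, if anything falls off the work surface, if the arm or the gripper's body presses on something with over 40 N, if the wrist force passes 120 N, or if a joint passes its speed limit or range.

## Working session

There is one attempt and no reset: what is moved stays moved. The work goes in short steps, Python scripts to look and compute and a shell command to move; the robot and the scene stay as the last step left them, time stands still between calls to the robot, and variables do not carry over. Pictures are saved under pics/ and viewed, and the job is handed in when it is done.

```bash
ls; mkdir -p pics
cat > h.py <<'E'
import numpy as np, cv2
from cell import arm, optics, sign_off
def snap(name,fn=None):
    c=optics.camera(name)
    if fn: cv2.imwrite('pics/'+fn,c['img'][:,:,::-1])
    return c
def ray(c,px,z):
    K=np.array(c['intrinsics']);R=np.array(c['R']);t=np.array(c['t'])
    d=R.T@np.linalg.inv(K)@np.array([px[0],px[1],1.]);o=-R.T@t
    return o+d*(z-o[2])/d[2]
def proj(c,X):
    v=np.array(c['intrinsics'])@(np.array(c['R'])@np.array(X)+np.array(c['t']));return v[:2]/v[2]
E
python3 - <<'E'
from h import *
print(arm.sense())
for n in ['scene','top','wrist']:
    c=snap(n,n+'0.png'); print(n,(-np.array(c['R']).T@c['t']).round(3))
E
```

```text
pics
{'clock': 0.0, 'qpos': array([-1.35199010e+00,  3.42757927e-01,  1.52501969e+00,  1.53915684e-06,
        1.27535069e+00, -1.46022427e-01]), 'dq': array([-5.79570353e-04,  5.11655455e-04,  1.70448146e-04,  3.27783567e-04,
        7.94111709e-04,  8.38996020e-05]), 'tau': array([ 3.05063677e-04, -4.33676255e+01, -2.46017432e+01, -1.34871111e-04,
        7.65708857e-03,  1.01344025e-05]), 'ee_pos': array([ 0.18723976, -0.49006174,  0.23060673]), 'ee_rot': array([ 8.23646772e-01, -5.67102641e-01, -5.61827854e-04, -5.23360002e-04]), 'ft_force': array([ 0.69483366,  0.26316528, -0.2177495 ]), 'ft_torque': array([ 0.04550939, -0.00898317,  0.00601277]), 'opening': 0.08537316412887565}
scene [1.089 0.374 0.907]
top [4.58e-01 1.00e-03 1.89e+00]
wrist [ 0.258 -0.463  0.374]
```

View pics/scene0.png

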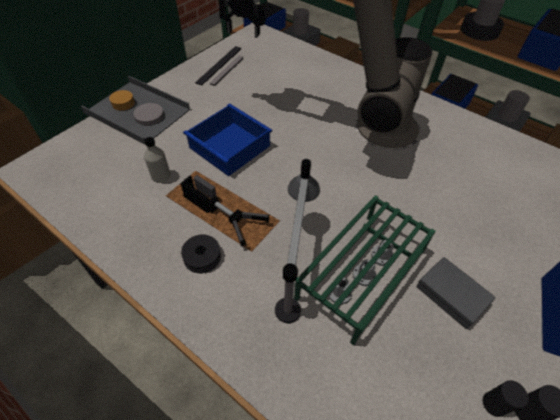

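View pics/top0.png

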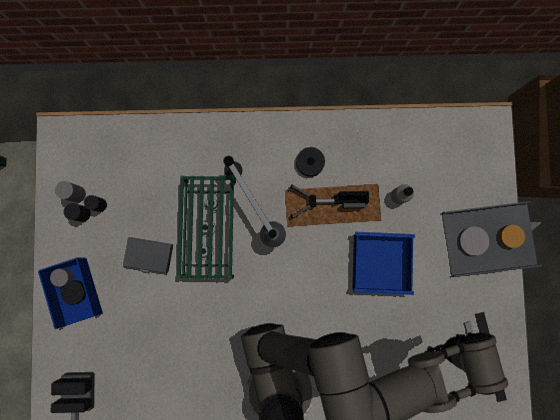

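View pics/wrist0.png

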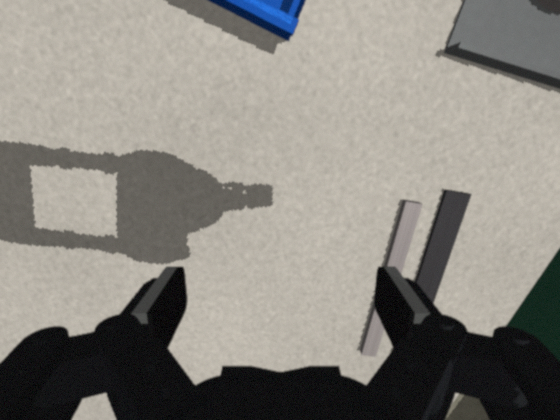

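Run:
```python
from h import *
c=snap('top'); im=c['img'][:,:,::-1]
cv2.imwrite('pics/topz.png',cv2.resize(im[140:305,165:425],(780,495),interpolation=cv2.INTER_CUBIC))
c2=snap('scene'); im=c2['img'][:,:,::-1]
cv2.imwrite('pics/scz.png',cv2.resize(im[150:350,160:450],(797,550),interpolation=cv2.INTER_CUBIC))
for nm,px,z in [('knob',(272,233),.244),('hinge',(229,160),.2),('oil',(402,190),.15)]: print(nm,ray(c,px,z).round(3))
hsv=cv2.cvtColor(c['img'],cv2.COLOR_RGB2HSV)
for nm,lo,hi,z,box in [('mat',(5,90,50),(20,255,255),.001,(170,240,280,390)),('bin',(105,120,40),(130,255,255),.07,(220,310,340,430)),('rack',(60,60,20),(95,255,255),.098,(165,290,165,245))]:
    m=cv2.inRange(hsv,lo,hi); k=np.zeros_like(m); a,b,d,e=box; k[a:b,d:e]=m[a:b,d:e]
    ys,xs=np.nonzero(k); r=cv2.minAreaRect(np.c_[xs,ys].astype(np.float32)); bp=cv2.boxPoints(r)
    P=np.array([ray(c,p,z) for p in bp]); print(nm,r,'\n',P.round(3).tolist(),'mid',P.mean(0).round(4))
```

```text
knob [0.528 0.013 0.244]
hinge [0.763 0.145 0.2  ]
oil [ 0.661 -0.411  0.15 ]
mat ((332.52215576171875, 204.83184814453125), (36.7184944152832, 93.79180145263672), 86.18592071533203) 
 [[0.689, -0.032, 0.001], [0.704, -0.363, 0.001], [0.575, -0.366, 0.001], [0.56, -0.038, 0.001]] mid [ 0.6322 -0.1997  0.001 ]
bin ((384.0011901855469, 262.9655456542969), (60.10221481323242, 60.51576232910156), 1.9749339818954468) 
 [[0.332, -0.251, 0.07], [0.533, -0.265, 0.07], [0.522, -0.467, 0.07], [0.321, -0.45, 0.07]] mid [ 0.427  -0.3581  0.07  ]
rack ((205.81016540527344, 226.53500366210938), (55.50461196899414, 102.68659210205078), 1.7534048557281494) 
 [[0.396, 0.331, 0.098], [0.737, 0.319, 0.098], [0.727, 0.134, 0.098], [0.387, 0.149, 0.098]] mid [0.5617 0.2332 0.098 ]
```

View pics/topz.png

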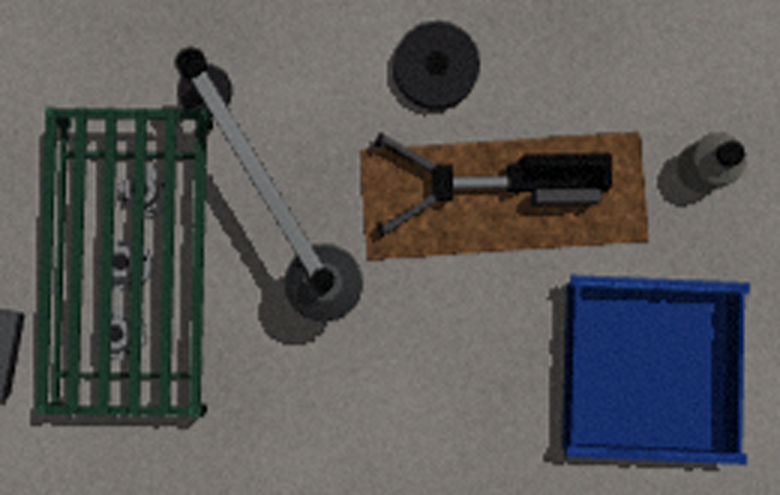

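View pics/scz.png

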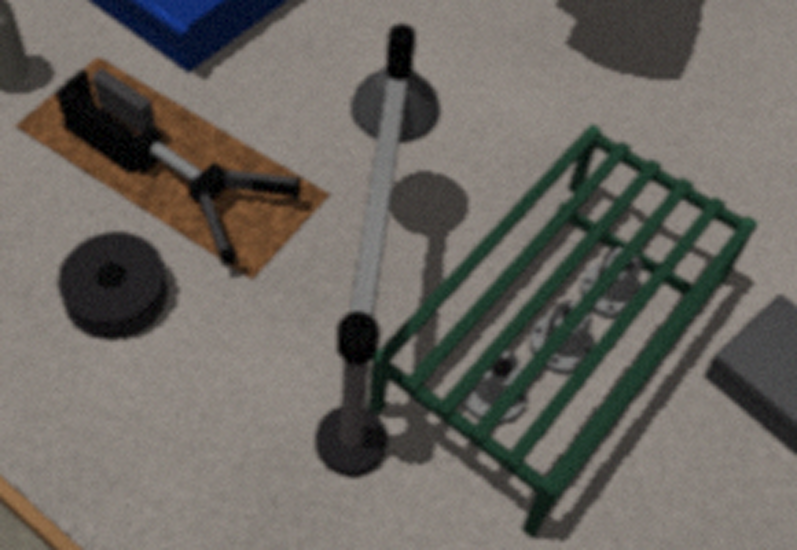

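```bash
cat >> h.py <<'E'
from scipy.spatial.transform import Rotation as Ro
def go(*targets):
    """each (x,y,z,yawdeg of tool x in world); prints slide,yaw rel to current"""
    s=arm.sense(); R=Ro.from_quat(s['ee_rot']).as_matrix(); p=s['ee_pos']
    cur=np.degrees(np.arctan2(R[1,0],R[0,0]))
    print('t',round(s['clock'],2),'tcp',p.round(4),'yaw',cur.round(2),'tilt',R[:,2].round(3),'open',round(s['opening'],4),'F',s['ft_force'].round(1),'q6',s['qpos'].round(2))
    for T in targets:
        d=R.T@(np.array(T[:3])-p); dy=-((T[3]-cur+180)%360-180)
        print(T,'slide',d.round(4).tolist(),'yaw',round(np.radians(dy),4),'rows',max(np.linalg.norm(d)/.0417,abs(dy)/7.16).round(1))
E
python3 -c "
from h import *
go((.528,.013,.29,0))"
```

```text
t 0.25 tcp [ 0.1873 -0.4903  0.231 ] yaw -69.1 tilt [-0.     0.001 -1.   ] open 0.0852 F [0.7 0.7 0.2] q6 [-1.35  0.34  1.52 -0.    1.28 -0.15]
(0.528, 0.013, 0.29, 0) slide [-0.3487, -0.4979, -0.0587] yaw -1.206 rows 14.6
```

```bash
python3 -m jog '[{"slide":[-0.17,-0.25,-0.06],"yaw":-0.6,"hand":0},{"slide":[-0.17,-0.25,-0.06],"yaw":-0.6,"hand":0},{"slide":[-0.17,-0.25,-0.06],"yaw":-0.6,"hand":0},{"slide":[-0.3487,-0.4979,-0.0587],"yaw":-1.206,"hand":0},{"slide":[-0.3487,-0.4979,-0.0587],"yaw":-1.206,"hand":0},{"slide":[-0.3487,-0.4979,-0.0587],"yaw":-1.206,"hand":0},{"slide":[-0.3487,-0.4979,-0.0587],"yaw":-1.206,"hand":0},{"slide":[-0.3487,-0.4979,-0.0587],"yaw":-1.206,"hand":0},{"slide":[-0.3487,-0.4979,-0.0587],"yaw":-1.206,"hand":0},{"slide":[-0.3487,-0.4979,-0.0587],"yaw":-1.206,"hand":0},{"slide":[-0.3487,-0.4979,-0.0587],"yaw":-1.206,"hand":0},{"slide":[-0.3487,-0.4979,-0.0587],"yaw":-1.206,"hand":0}]'; python3 -c "
from h import *
go((.528,.013,.29,0))"
```

```text
clock: 1.25
ee_pos: [0.4667, -0.0773, 0.2824]
ee_rot: [1.0, 0.0, 0.0, -0.0]
ft_force: [1.1, -0.5, -0.6]
opening: 0.0854
t 1.25 tcp [ 0.4667 -0.0773  0.2824] yaw 0.03 tilt [ 0.  0. -1.] open 0.0854 F [ 1.1 -0.5 -0.6] q6 [-0.33  0.21  1.57  0.    1.37 -0.33]
(0.528, 0.013, 0.29, 0) slide [0.0614, -0.0902, -0.0076] yaw 0.0005 rows 2.6
```

```bash
python3 -m jog '[{"slide":[0.0614,-0.0902,-0.01],"yaw":0,"hand":0},{"slide":[0.0614,-0.0902,-0.01],"yaw":0,"hand":0},{"slide":[0.0614,-0.0902,-0.01],"yaw":0,"hand":0},{"slide":[0.0614,-0.0902,-0.01],"yaw":0,"hand":0},{"slide":[0.0614,-0.0902,-0.01],"yaw":0,"hand":0}]'; python3 -c "
from h import *
c=snap('wrist','w1.png')
go((.528,.013,.212,0))
print(proj(c,(.528,.013,.244)))"
```

```text
clock: 1.67
ee_pos: [0.5283, 0.0143, 0.2919]
ee_rot: [1.0, 0.002, -0.0, -0.0]
ft_force: [-0.4, -0.1, -0.3]
opening: 0.0856
t 1.72 tcp [0.5278 0.0132 0.2919] yaw 0.11 tilt [-0.001  0.    -1.   ] open 0.0854 F [ 0.2 -0.  -0.1] q6 [-0.12  0.31  1.4   0.    1.43 -0.12]
(0.528, 0.013, 0.212, 0) slide [0.0003, 0.0002, 0.0799] yaw 0.0018 rows 1.9
[278.09857628 238.05179833]
```

View pics/w1.png

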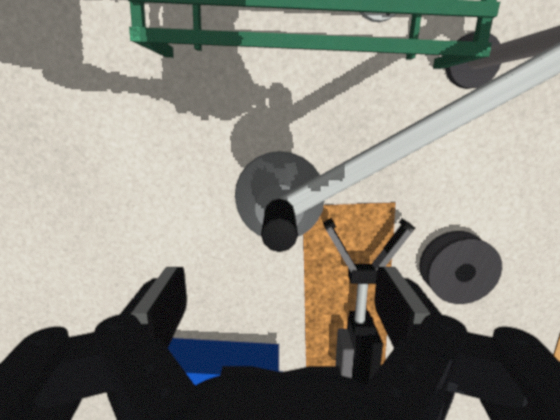

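The knob top sits at about (280,236), as predicted (278,238). Descend and grip.

```bash
python3 -m jog '[{"slide":[0,0,0.04],"yaw":0,"hand":0},{"slide":[0,0,0.08],"yaw":0,"hand":0},{"slide":[0,0,0.08],"yaw":0,"hand":0},{"slide":[0,0,0.08],"yaw":0,"hand":1},{"slide":[0,0,0.08],"yaw":0,"hand":1},{"slide":[0,0,0.08],"yaw":0,"hand":1},{"slide":[0,0,0.08],"yaw":0,"hand":1},{"slide":[0,0,0.08],"yaw":0,"hand":1},{"slide":[0,0,0.08],"yaw":0,"hand":1},{"slide":[0,0,0.08],"yaw":0,"hand":1}]' 25; python3 -c "
from h import *
H=np.array([.764,.145]); p=arm.sense()['ee_pos'][:2]; v=p-H; print(v,np.linalg.norm(v))
a0=np.arctan2(v[1],v[0]); xr=np.array([.042,.999]); yr=np.array([-.999,.042]); q0=np.arctan2(v@xr,v@yr); print('q',q0)
go(*[(*(H+.27*(np.sin(q)*xr+np.cos(q)*yr)),.212,0) for q in np.linspace(q0,.38,11)[1:]])"
```

```text
clock: 2.55
ee_pos: [0.5277, 0.0127, 0.2137]
ee_rot: [1.0, 0.001, 0.0, 0.001]
ft_force: [-3.6, -1.4, 7.6]
opening: 0.0234
[-0.23629007 -0.13225877] 0.27078659468473815
q -0.5523004880463944
t 2.55 tcp [0.5277 0.0127 0.2137] yaw 0.13 tilt [ 0.    -0.001 -1.   ] open 0.0234 F [-3.6 -1.4  7.6] q6 [-0.12  0.36  1.55 -0.    1.23 -0.12]
(np.float64(0.5171716291090923), np.float64(0.035644507118569826), 0.212, 0) slide [-0.0105, -0.0229, 0.0016] yaw 0.0022 rows 0.6
(np.float64(0.508063093807124), np.float64(0.059097913014764275), 0.212, 0) slide [-0.0195, -0.0464, 0.0016] yaw 0.0022 rows 1.2
(np.float64(0.5011775108265957), np.float64(0.08329742562343286), 0.212, 0) slide [-0.0264, -0.0706, 0.0016] yaw 0.0022 rows 1.8
(np.float64(0.49657468523000786), np.float64(0.10803285891266892), 0.212, 0) slide [-0.0309, -0.0954, 0.0016] yaw 0.0022 rows 2.4
(np.float64(0.49429459508069384), np.float64(0.1330893720856915), 0.212, 0) slide [-0.0332, -0.1204, 0.0015] yaw 0.0022 rows 3.0
(np.float64(0.4943570442114259), np.float64(0.15824933559092974), 0.212, 0) slide [-0.033, -0.1456, 0.0015] yaw 0.0022 rows 3.6
(np.float64(0.4967614902172724), np.float64(0.1832942213539717), 0.212, 0) slide [-0.0306, -0.1706, 0.0015] yaw 0.0022 rows 4.2
(np.float64(0.5014870491666816), np.float64(0.20800650081367572), 0.212, 0) slide [-0.0258, -0.1953, 0.0014] yaw 0.0022 rows 4.7
(np.float64(0.5084926769898749), np.float64(0.23217153427696213), 0.212, 0) slide [-0.0187, -0.2195, 0.0014] yaw 0.0022 rows 5.3
(np.float64(0.5177175259690912), np.float64(0.25557943518220144), 0.212, 0) slide [-0.0095, -0.2429, 0.0014] yaw 0.0022 rows 5.8
```

```bash
python3 -m jog '[{"slide":[-0.005,-0.0115,0],"yaw":0,"hand":1},{"slide":[-0.0105,-0.023,-0.001],"yaw":0,"hand":1},{"slide":[-0.0195,-0.0464,-0.001],"yaw":0,"hand":1},{"slide":[-0.0264,-0.0706,-0.001],"yaw":0,"hand":1},{"slide":[-0.031,-0.0954,-0.001],"yaw":0,"hand":1},{"slide":[-0.0332,-0.1204,-0.001],"yaw":0,"hand":1},{"slide":[-0.033,-0.1456,-0.001],"yaw":0,"hand":1},{"slide":[-0.0306,-0.1706,-0.001],"yaw":0,"hand":1},{"slide":[-0.0258,-0.1953,-0.001],"yaw":0,"hand":1},{"slide":[-0.0187,-0.2195,-0.001],"yaw":0,"hand":1},{"slide":[-0.0095,-0.2429,-0.001],"yaw":0,"hand":1},{"slide":[-0.0095,-0.2429,-0.001],"yaw":0,"hand":1}]'; python3 -m jog '[{"slide":[0,0,0],"yaw":0,"hand":1},{"slide":[0,0,0],"yaw":0,"hand":1},{"slide":[0,0,0],"yaw":0,"hand":0},{"slide":[0,0,0],"yaw":0,"hand":0},{"slide":[0,0,0],"yaw":0,"hand":0},{"slide":[0,0,0],"yaw":0,"hand":0},{"slide":[0,0,-0.02],"yaw":0,"hand":0},{"slide":[0,0,-0.06],"yaw":0,"hand":0},{"slide":[0,0,-0.09],"yaw":0,"hand":0},{"slide":[0,0,-0.09],"yaw":0,"hand":0}]'; python3 -c "
from h import *
go((.6,-.1,.3,0))
c=snap('top'); im=c['img'][:,:,::-1]
cv2.imwrite('pics/topz1.png',cv2.resize(im[140:305,165:425],(780,495),interpolation=cv2.INTER_CUBIC))"
```

```text
clock: 3.55
ee_pos: [0.512, 0.2624, 0.2138]
ee_rot: [1.0, 0.003, -0.006, -0.002]
ft_force: [-21.6, 9.7, 6.0]
opening: 0.0232
clock: 4.38
ee_pos: [0.5152, 0.2627, 0.311]
ee_rot: [1.0, 0.003, 0.0, -0.004]
ft_force: [-0.4, 0.7, 0.7]
opening: 0.085
t 4.38 tcp [0.5152 0.2627 0.311 ] yaw 0.35 tilt [ 0.     0.008 -1.   ] open 0.085 F [-0.4  0.7  0.7] q6 [0.33 0.4  1.22 0.01 1.52 0.33]
(0.6, -0.1, 0.3, 0) slide [0.0825, 0.3633, 0.008] yaw 0.0061 rows 8.9
```

View pics/topz1.png

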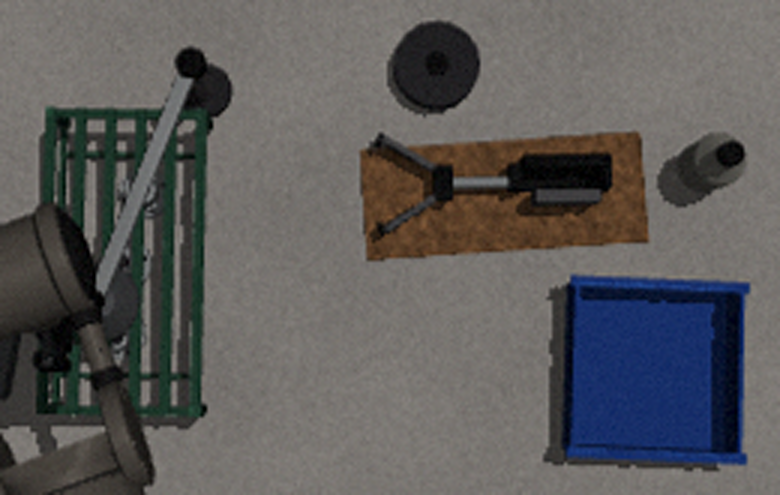

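Run:
```python
import cv2
a=cv2.imread('pics/top0.png')[170:285,172:242]; a=cv2.resize(a,None,fx=5,fy=5,interpolation=cv2.INTER_CUBIC)
b=cv2.imread('pics/scene0.png')[225:325,310:410]; b=cv2.resize(b,None,fx=4.4,fy=4.4,interpolation=cv2.INTER_CUBIC)
import numpy as np
o=np.zeros((575,800,3),np.uint8); o[:575,:350]=a; o[:440,355:795]=b
cv2.imwrite('pics/hubs.png',np.clip(o*1.6,0,255).astype(np.uint8))
```

```text
(no output)
```

View pics/hubs.png

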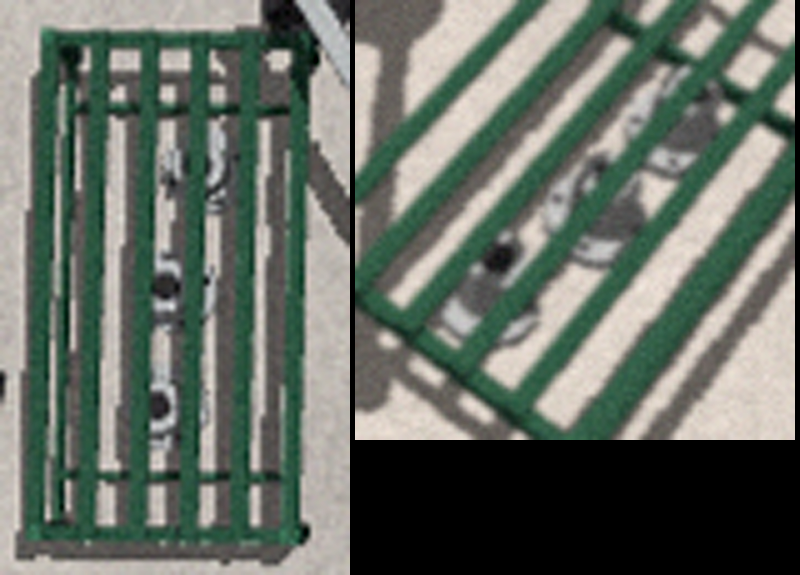

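Run:
```python
from h import *
c=snap('top'); s=snap('scene')
T=lambda u,v:(172+u/5-.4,170+v/5-.4); S=lambda u,v:(310+(u-355)/4.4-.4,225+v/4.4-.4)
print('top bores',ray(c,T(165,287),.055),ray(c,T(158,405),.055),'Aflange',ray(c,T(202,168),.012))
print('scene bores',[ray(s,S(*p),.055).round(3) for p in [(499,257),(600,165),(685,85)]])
Z=lambda u,v:(165+u/3-.3,140+v/3-.3)
# reacher: jaw tips, yoke, handle
for n,p,z in [('tipR',(379,141),.04),('tipL',(381,230),.04),('yoke',(443,183),.04),('hblack far/rear',(612,154),.062),('front',(508,157),.062)]: print(n,ray(c,Z(*p),z).round(4))
print('oil',ray(c,(402,190),.15))
```

```text
top bores [0.56111848 0.24295538 0.055     ] [0.48135627 0.24844295 0.055     ] Aflange [0.64611011 0.22199852 0.012     ]
scene bores [array([0.643, 0.222, 0.055]), array([0.558, 0.235, 0.055]), array([0.479, 0.246, 0.055])]
tipR [ 0.6944 -0.0545  0.04  ]
tipL [ 0.5918 -0.0542  0.04  ]
yoke [ 0.6442 -0.1267  0.04  ]
hblack far/rear [ 0.6707 -0.3178  0.062 ]
front [ 0.67   -0.1997  0.062 ]
oil [ 0.66141592 -0.4105056   0.15      ]
```

```bash
python3 -c "
from h import *
go((.6425,-.262,.22,0))"
```

```text
t 4.53 tcp [0.5129 0.2619 0.3037] yaw 0.35 tilt [-0.011  0.004 -1.   ] open 0.0855 F [-0.5 -0.2 -0.4] q6 [0.33 0.4  1.24 0.01 1.51 0.33]
(0.6425, -0.262, 0.22, 0) slide [0.1273, 0.525, 0.08] yaw 0.0061 rows 13.1
```

```bash
python3 -m jog '[{"slide":[0.127,0.525,0.0],"yaw":0.006,"hand":0},{"slide":[0.127,0.525,0.0],"yaw":0.006,"hand":0},{"slide":[0.127,0.525,0.0],"yaw":0.006,"hand":0},{"slide":[0.127,0.525,0.0],"yaw":0.006,"hand":0},{"slide":[0.127,0.525,0.0],"yaw":0.006,"hand":0},{"slide":[0.127,0.525,0.08],"yaw":0.006,"hand":0},{"slide":[0.127,0.525,0.08],"yaw":0.006,"hand":0},{"slide":[0.127,0.525,0.08],"yaw":0.006,"hand":0},{"slide":[0.127,0.525,0.08],"yaw":0.006,"hand":0},{"slide":[0.127,0.525,0.08],"yaw":0.006,"hand":0},{"slide":[0.127,0.525,0.08],"yaw":0.006,"hand":0},{"slide":[0.127,0.525,0.08],"yaw":0.006,"hand":0}]';python3 -m jog '[{"slide":[0,0,0],"yaw":0,"hand":0}]'; python3 -c "
from h import *
go((.6425,-.262,.22,0))
c=snap('wrist','w2.png')"
```

```text
clock: 5.53
ee_pos: [0.63, -0.2168, 0.2296]
ee_rot: [1.0, -0.0, -0.007, -0.003]
ft_force: [0.4, 0.2, 0.4]
opening: 0.085
clock: 5.62
ee_pos: [0.6287, -0.2237, 0.2242]
ee_rot: [1.0, -0.003, -0.01, -0.003]
ft_force: [-0.7, 0.2, -1.0]
opening: 0.0858
t 5.62 tcp [ 0.6287 -0.2237  0.2242] yaw -0.36 tilt [-0.02   0.006 -1.   ] open 0.0858 F [-0.7  0.2 -1. ] q6 [-0.45  0.63  1.07 -0.    1.47 -0.45]
(0.6425, -0.262, 0.22, 0) slide [0.0141, 0.0383, 0.0037] yaw -0.0063 rows 1.0
```

View pics/w2.png

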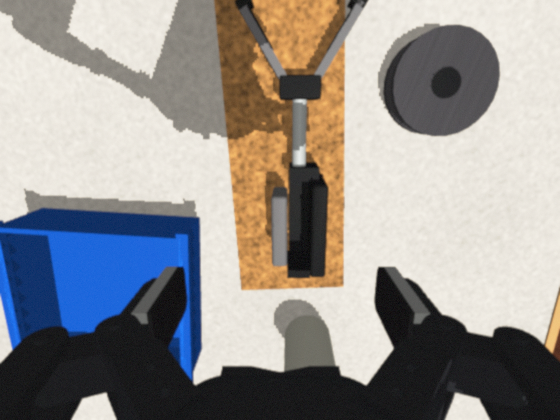

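Run:
```python
from h import *
c=snap('wrist'); im=c['img'][:,:,::-1]
cv2.imwrite('pics/w3z.png',cv2.resize(im[60:310,220:360],None,fx=2.4,fy=2.4,interpolation=cv2.INTER_CUBIC))
go()
```

```text
t 5.72 tcp [ 0.6287 -0.2184  0.2259] yaw -0.19 tilt [-0.02   0.009 -1.   ] open 0.0856 F [ 0.8  0.9 -0.8] q6 [-0.45  0.63  1.07 -0.    1.47 -0.45]
```

View pics/w3z.png

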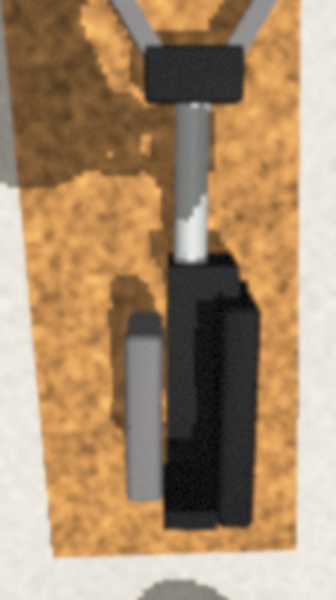

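Run:
```python
from h import *
c=snap('wrist')
Z=lambda u,v:(220+u/2.4-.3,60+v/2.4-.3)
for n,p,z in [('trigF',(127,337),.062),('trigR',(126,498),.062),('blkF',(260,312),.063),('blkR',(253,523),.063),('yoke',(194,73),.042),('shaft',(191,260),.042)]: print(n,ray(c,Z(*p),z).round(4))
go((.6425,-.262,.22,0))
```

```text
trigF [ 0.619 -0.225  0.062]
trigR [ 0.6179 -0.2977  0.062 ]
blkF [ 0.6729 -0.2142  0.063 ]
blkR [ 0.6736 -0.3089  0.063 ]
yoke [ 0.6458 -0.122   0.042 ]
shaft [ 0.6456 -0.1965  0.042 ]
t 5.77 tcp [ 0.6291 -0.2169  0.2273] yaw -0.09 tilt [-0.018  0.008 -1.   ] open 0.0855 F [ 0.6 -0.3  0.4] q6 [-0.45  0.62  1.07 -0.    1.47 -0.45]
(0.6425, -0.262, 0.22, 0) slide [0.0136, 0.0451, 0.0067] yaw -0.0015 rows 1.1
```

```bash
python3 -m jog '[{"slide":[0.017,0.045,0.05],"yaw":0,"hand":0},{"slide":[0.017,0.045,0.05],"yaw":0,"hand":0},{"slide":[0.017,0.045,0.05],"yaw":0,"hand":0},{"slide":[0.017,0.045,0.05],"yaw":0,"hand":0},{"slide":[0.017,0.045,0.05],"yaw":0,"hand":0}]'; python3 -c "
from h import *
go((.646,-.262,.017,0))"
```

```text
clock: 6.18
ee_pos: [0.6456, -0.2599, 0.1779]
ee_rot: [1.0, 0.0, -0.008, -0.004]
ft_force: [0.8, 1.9, 0.8]
opening: 0.0853
t 6.18 tcp [ 0.6456 -0.2599  0.1779] yaw 0.01 tilt [-0.017  0.008 -1.   ] open 0.0853 F [0.8 1.9 0.8] q6 [-0.49  0.72  1.03 -0.    1.41 -0.49]
(0.646, -0.262, 0.017, 0) slide [0.0031, 0.0034, 0.1609] yaw 0.0001 rows 3.9
```

```bash
python3 -m jog '[{"slide":[0.003,0.003,0.04],"yaw":0,"hand":0},{"slide":[0.003,0.003,0.08],"yaw":0,"hand":0},{"slide":[0.003,0.003,0.11],"yaw":0,"hand":0},{"slide":[0.003,0.003,0.135],"yaw":0,"hand":0},{"slide":[0.003,0.003,0.15],"yaw":0,"hand":0},{"slide":[0.003,0.003,0.16],"yaw":0,"hand":0},{"slide":[0.003,0.003,0.16],"yaw":0,"hand":0},{"slide":[0.003,0.003,0.16],"yaw":0,"hand":0.2},{"slide":[0.003,0.003,0.16],"yaw":0,"hand":0.2},{"slide":[0.003,0.003,0.16],"yaw":0,"hand":0.2},{"slide":[0.003,0.003,0.16],"yaw":0,"hand":0.2}]' 30; python3 -c "
from h import *
go((.646,-.262,.017,0))"
```

```text
clock: 7.1
ee_pos: [0.6467, -0.2619, 0.0195]
ee_rot: [1.0, 0.0, -0.007, -0.003]
ft_force: [-0.2, 0.1, 0.0]
opening: 0.0684
t 7.1 tcp [ 0.6467 -0.2619  0.0195] yaw 0.01 tilt [-0.014  0.007 -1.   ] open 0.0684 F [-0.2  0.1  0. ] q6 [-0.49  0.86  1.19 -0.    1.1  -0.49]
(0.646, -0.262, 0.017, 0) slide [-0.0006, 0.0001, 0.0025] yaw 0.0001 rows 0.1
```

```bash
python3 -m jog '[{"slide":[-0.0006,0,0.0025],"yaw":0,"hand":0.39},{"slide":[-0.0006,0,0.0025],"yaw":0,"hand":0.39},{"slide":[-0.0006,0,0.0025],"yaw":0,"hand":0.39},{"slide":[-0.0006,0,0.0025],"yaw":0,"hand":0.39},{"slide":[-0.0006,0,0.0025],"yaw":0,"hand":0.39},{"slide":[-0.0006,0,0.0025],"yaw":0,"hand":0.39}]' 30; python3 -c "
from h import *
go((.646,-.262,.017,0))
snap('wrist','w4.png')"
```

```text
clock: 7.6
ee_pos: [0.6474, -0.2623, 0.0185]
ee_rot: [1.0, -0.0, -0.005, -0.003]
ft_force: [1.7, -0.0, 6.7]
opening: 0.0522
t 7.6 tcp [ 0.6474 -0.2623  0.0185] yaw -0.0 tilt [-0.011  0.005 -1.   ] open 0.0522 F [ 1.7 -0.   6.7] q6 [-0.49  0.86  1.2  -0.    1.09 -0.49]
(0.646, -0.262, 0.017, 0) slide [-0.0014, -0.0003, 0.0015] yaw -0.0 rows 0.0
```

View pics/w4.png

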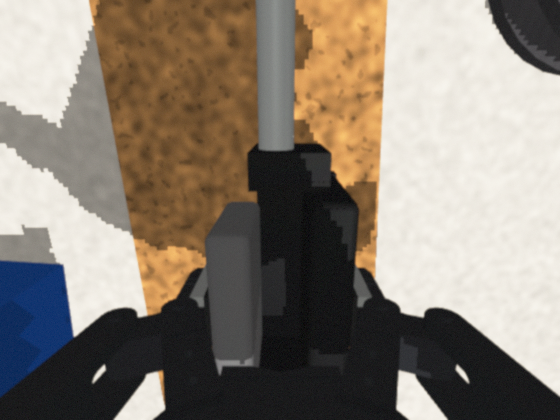

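```bash
python3 -m jog '[{"slide":[0,0,-0.005],"yaw":0,"hand":0.39},{"slide":[0,0,-0.012],"yaw":0,"hand":0.39},{"slide":[0,0,-0.02],"yaw":0,"hand":0.39},{"slide":[0,0,-0.02],"yaw":0,"hand":0.39},{"slide":[0,0,-0.02],"yaw":0,"hand":0.39}]' ; python3 -c "
from h import *
go((.489,-.12,.038,0))
snap('wrist','w5.png')"
```

```text
clock: 8.07
ee_pos: [0.6477, -0.2626, 0.0391]
ee_rot: [1.0, -0.0, -0.005, -0.003]
ft_force: [-1.0, -0.5, -2.0]
opening: 0.0526
t 8.07 tcp [ 0.6477 -0.2626  0.0391] yaw -0.0 tilt [-0.01   0.005 -1.   ] open 0.0526 F [-1.  -0.5 -2. ] q6 [-0.49  0.84  1.18 -0.    1.13 -0.49]
(0.489, -0.12, 0.038, 0) slide [-0.1587, -0.1426, 0.0034] yaw -0.0 rows 5.1
```

View pics/w5.png

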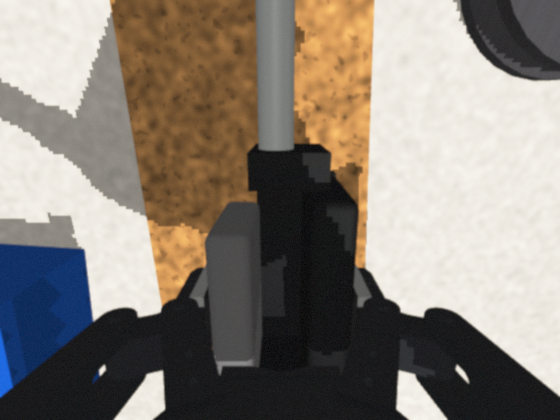

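Lifted with the reacher still level in the grip (same image position of the handle; mat has moved away). Carry towards the left of the gap.

```bash
python3 -m jog '[{"slide":[-0.02,-0.018,0],"yaw":0,"hand":0.39},{"slide":[-0.045,-0.04,0],"yaw":0,"hand":0.39},{"slide":[-0.07,-0.063,0.001],"yaw":0,"hand":0.39},{"slide":[-0.095,-0.085,0.001],"yaw":0,"hand":0.39},{"slide":[-0.12,-0.108,0.002],"yaw":0,"hand":0.39},{"slide":[-0.14,-0.126,0.003],"yaw":0,"hand":0.39},{"slide":[-0.152,-0.136,0.003],"yaw":0,"hand":0.39},{"slide":[-0.1587,-0.1426,0.003],"yaw":0,"hand":0.39},{"slide":[-0.1587,-0.1426,0.003],"yaw":0,"hand":0.39},{"slide":[-0.1587,-0.1426,0.003],"yaw":0,"hand":0.39}]' ; python3 -c "
from h import *
go((.489,-.12,.0195,0))
c=snap('top'); im=c['img'][:,:,::-1]
cv2.imwrite('pics/topz2.png',cv2.resize(im[140:305,165:425],(780,495),interpolation=cv2.INTER_CUBIC))
snap('scene','s2.png')"
```

```text
clock: 8.95
ee_pos: [0.4896, -0.1202, 0.0383]
ee_rot: [1.0, 0.0, -0.005, -0.002]
ft_force: [0.4, -1.3, -1.7]
opening: 0.0524
t 8.95 tcp [ 0.4896 -0.1202  0.0383] yaw 0.01 tilt [-0.01   0.005 -1.   ] open 0.0524 F [ 0.4 -1.3 -1.7] q6 [-0.39  0.55  1.8   0.    0.8  -0.39]
(0.489, -0.12, 0.0195, 0) slide [-0.0004, -0.0001, 0.0188] yaw 0.0002 rows 0.5
```

View pics/topz2.png

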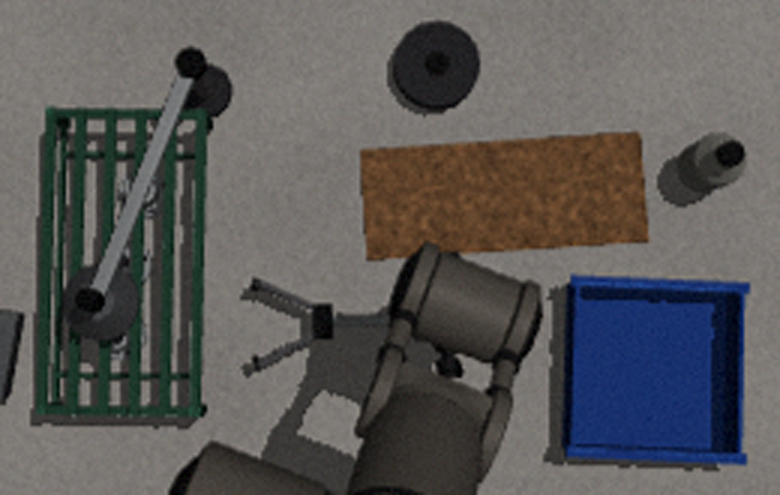

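View pics/s2.png

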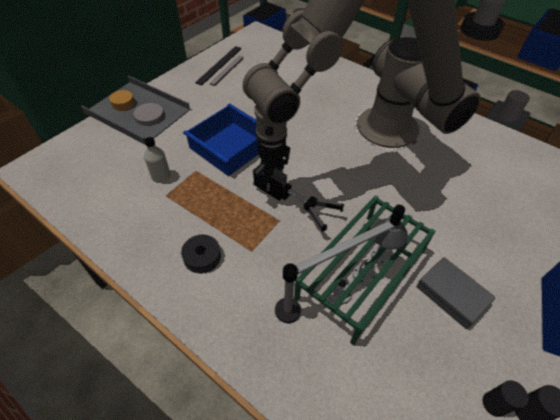

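Run:
```python
from h import *
c=snap('top'); Z=lambda u,v:(165+u/3-.3,140+v/3-.3)
for n,p in [('yoke',(322,322)),('tipL',(250,370)),('tipR',(249,288))]: print(n,ray(c,Z(*p),.06).round(4))
for n,p in [('A',(.644,.222,.055)),('B',(.56,.242,.055)),('C',(.481,.248,.055))]: print(n,(proj(c,p)-[165,140])*3)
cv2.imwrite('pics/t2.png',cv2.resize(c['img'][165:305,160:300,::-1],(580,580),interpolation=cv2.INTER_CUBIC))
```

```text
yoke [0.4881 0.0154 0.06  ]
tipL [0.4362 0.0973 0.06  ]
tipR [0.5281 0.0968 0.06  ]
A [136.53489432 187.768407  ]
B [119.65291358 261.96822572]
C [114.99568635 332.10830497]
```

View pics/t2.png

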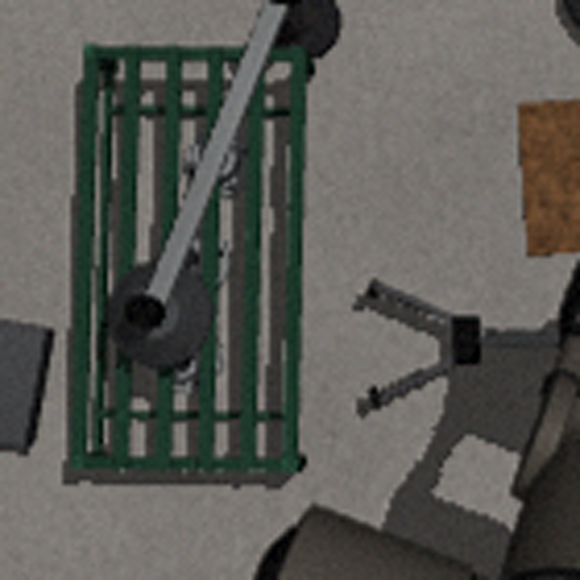

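```bash
python3 -m jog '[{"slide":[-0.001,0,0.01],"yaw":0,"hand":0.39},{"slide":[-0.002,0,0.0185],"yaw":0,"hand":0.39},{"slide":[-0.002,-0.02,0.0185],"yaw":0,"hand":0.39},{"slide":[-0.002,-0.04,0.0185],"yaw":0,"hand":0.39},{"slide":[-0.002,-0.06,0.0185],"yaw":0,"hand":0.39},{"slide":[-0.002,-0.08,0.0185],"yaw":0,"hand":0.39},{"slide":[-0.002,-0.1,0.0185],"yaw":0,"hand":0.39},{"slide":[-0.002,-0.12,0.0185],"yaw":0,"hand":0.39},{"slide":[-0.002,-0.14,0.0185],"yaw":0,"hand":0.39},{"slide":[-0.002,-0.155,0.0185],"yaw":0,"hand":0.39},{"slide":[-0.002,-0.155,0.0185],"yaw":0,"hand":0.39}]' ; python3 -c "
from h import *
go((.487,.053,.0195,0))
c=snap('top','t3.png'); cv2.imwrite('pics/t3.png',cv2.resize(c['img'][165:305,160:300,::-1],(580,580),interpolation=cv2.INTER_CUBIC))
c=snap('scene'); cv2.imwrite('pics/s3.png',cv2.resize(c['img'][180:340,250:450,::-1],(800,600),interpolation=cv2.INTER_CUBIC))"
```

```text
clock: 10.02
ee_pos: [0.4877, 0.0364, 0.0198]
ee_rot: [1.0, 0.001, -0.005, -0.003]
ft_force: [-0.5, 0.6, -3.3]
opening: 0.0523
t 10.02 tcp [0.4877 0.0364 0.0198] yaw 0.08 tilt [-0.011  0.005 -1.   ] open 0.0523 F [-0.5  0.6 -3.3] q6 [-0.09  0.57  1.86  0.01  0.73 -0.09]
(0.487, 0.053, 0.0195, 0) slide [-0.0007, -0.0166, 0.0004] yaw 0.0015 rows 0.4
```

View pics/t3.png

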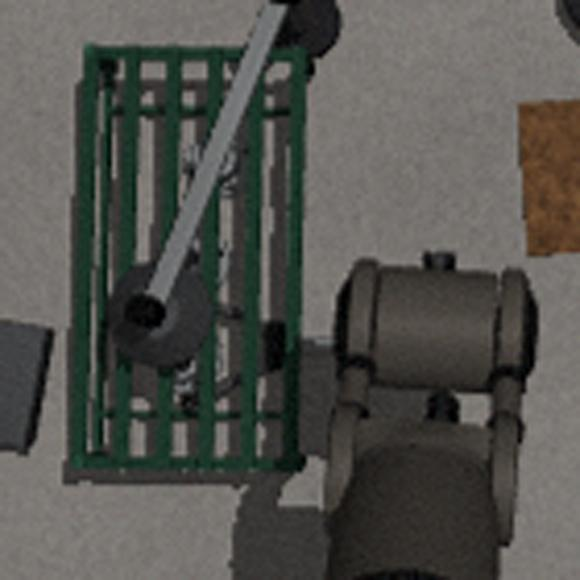

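View pics/s3.png

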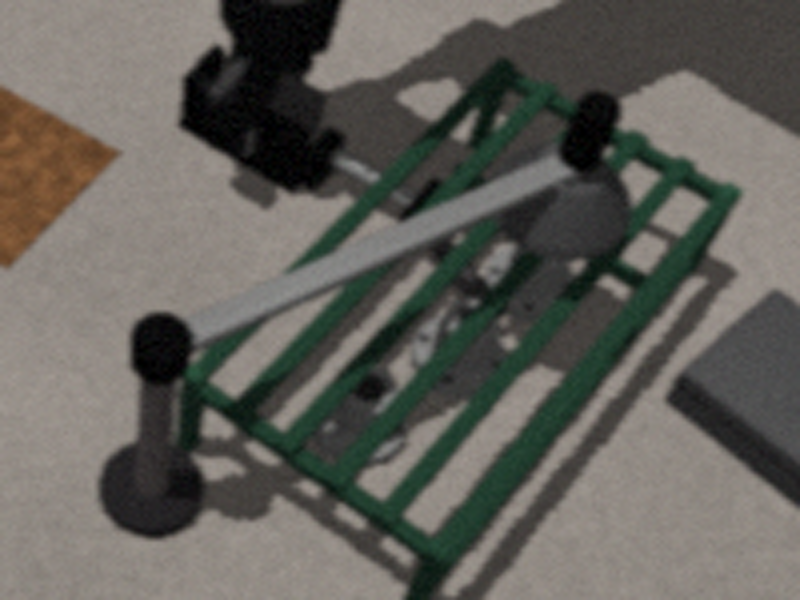

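```bash
python3 -m jog '[{"slide":[-0.001,-0.008,0],"yaw":0,"hand":0.39},{"slide":[-0.001,-0.0165,0],"yaw":0,"hand":0.39},{"slide":[-0.001,-0.0165,0],"yaw":0,"hand":0.39},{"slide":[-0.001,-0.0165,0],"yaw":0,"hand":0.55},{"slide":[-0.001,-0.0165,0],"yaw":0,"hand":0.55},{"slide":[-0.001,-0.0165,0],"yaw":0,"hand":0.55},{"slide":[-0.001,-0.0165,0],"yaw":0,"hand":0.55},{"slide":[-0.001,-0.0165,0],"yaw":0,"hand":0.55},{"slide":[-0.001,-0.0165,0],"yaw":0,"hand":0.55},{"slide":[-0.001,-0.0165,0],"yaw":0,"hand":0.55}]' 35; python3 -c "
from h import *
go((.487,.053,.0195,0))
c=snap('top','t3.png'); cv2.imwrite('pics/t4.png',cv2.resize(c['img'][165:305,160:300,::-1],(580,580),interpolation=cv2.INTER_CUBIC))"
```

```text
clock: 10.95
ee_pos: [0.4868, 0.0509, 0.02]
ee_rot: [1.0, 0.0, -0.005, -0.002]
ft_force: [-1.8, 1.6, -1.8]
opening: 0.0413
t 10.95 tcp [0.4868 0.0509 0.02  ] yaw 0.03 tilt [-0.011  0.005 -1.   ] open 0.0413 F [-1.8  1.6 -1.8] q6 [-0.06  0.57  1.86  0.01  0.73 -0.06]
(0.487, 0.053, 0.0195, 0) slide [0.0002, -0.0021, 0.0005] yaw 0.0006 rows 0.1
```

View pics/t4.png

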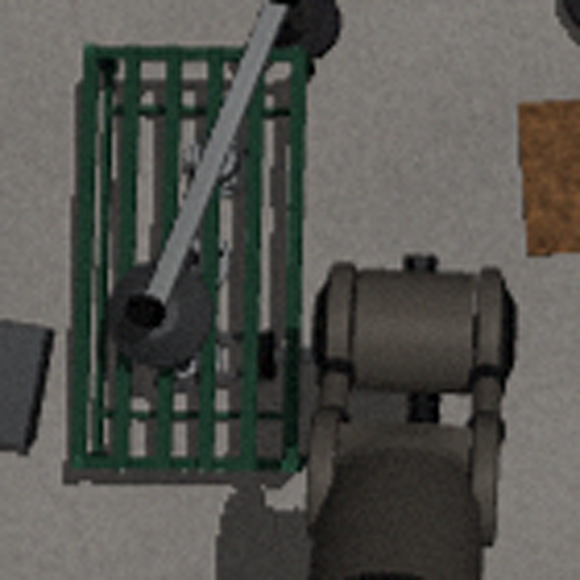

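```bash
python3 -m jog '[{"slide":[0,0.005,0],"yaw":0,"hand":0.55},{"slide":[0,0.015,0],"yaw":0,"hand":0.55},{"slide":[0,0.03,0],"yaw":0,"hand":0.55},{"slide":[0,0.045,0],"yaw":0,"hand":0.55},{"slide":[0,0.06,0],"yaw":0,"hand":0.55},{"slide":[0,0.075,0],"yaw":0,"hand":0.55},{"slide":[0,0.09,0],"yaw":0,"hand":0.55},{"slide":[0,0.105,0],"yaw":0,"hand":0.55},{"slide":[0,0.12,0],"yaw":0,"hand":0.55},{"slide":[0,0.135,0],"yaw":0,"hand":0.55},{"slide":[0,0.15,0],"yaw":0,"hand":0.55},{"slide":[0,0.15,0],"yaw":0,"hand":0.55}]' 35; python3 -c "
from h import *
go((.487,-.14,.0195,0))
c=snap('top','t3.png'); cv2.imwrite('pics/t5.png',cv2.resize(c['img'][165:305,160:300,::-1],(580,580),interpolation=cv2.INTER_CUBIC))"
```

```text
clock: 12.0
ee_pos: [0.4876, -0.1025, 0.0199]
ee_rot: [1.0, -0.001, -0.004, -0.001]
ft_force: [-1.5, -6.6, 3.2]
opening: 0.0414
t 12.0 tcp [ 0.4876 -0.1025  0.0199] yaw -0.08 tilt [-0.008  0.003 -1.   ] open 0.0414 F [-1.5 -6.6  3.2] q6 [-0.36  0.58  1.83 -0.    0.74 -0.36]
(0.487, -0.14, 0.0195, 0) slide [-0.0005, 0.0375, 0.0003] yaw -0.0014 rows 0.9
```

View pics/t5.png

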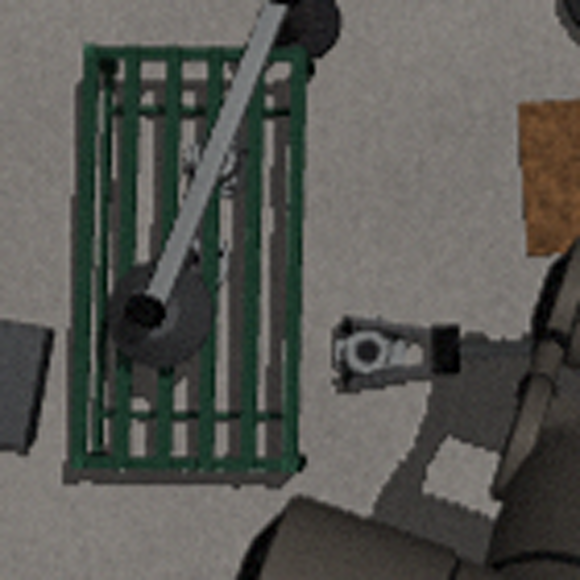

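```bash
python3 -m jog '[{"slide":[-0.006,0.005,0],"yaw":0,"hand":0.55},{"slide":[-0.015,0.01,0],"yaw":0,"hand":0.55},{"slide":[-0.026,0.015,0],"yaw":0,"hand":0.55},{"slide":[-0.038,0.02,0],"yaw":0,"hand":0.55},{"slide":[-0.05,0.025,0],"yaw":0,"hand":0.55},{"slide":[-0.062,0.03,0],"yaw":0,"hand":0.55},{"slide":[-0.07,0.03,0],"yaw":0,"hand":0.55},{"slide":[-0.07,0.03,0],"yaw":0,"hand":0.55},{"slide":[-0.07,0.03,0],"yaw":0,"hand":0.39},{"slide":[-0.07,0.03,0],"yaw":0,"hand":0.39},{"slide":[-0.07,0.03,0],"yaw":0,"hand":0.39},{"slide":[-0.07,0.03,0],"yaw":0,"hand":0.39}]' 35; python3 -c "
from h import *
go((.566,-.215,.0195,0))
c=snap('top','t3.png'); cv2.imwrite('pics/t6.png',cv2.resize(c['img'][165:305,160:300,::-1],(580,580),interpolation=cv2.INTER_CUBIC))"
```

```text
clock: 13.05
ee_pos: [0.4178, -0.1315, 0.0203]
ee_rot: [1.0, -0.0, -0.004, -0.001]
ft_force: [0.2, -0.6, -2.3]
opening: 0.0519
t 13.05 tcp [ 0.4178 -0.1315  0.0203] yaw -0.03 tilt [-0.008  0.002 -1.   ] open 0.0519 F [ 0.2 -0.6 -2.3] q6 [-0.48  0.5   2.   -0.    0.65 -0.48]
(0.566, -0.215, 0.0195, 0) slide [0.1482, 0.0834, -0.0007] yaw -0.0005 rows 4.1
```

View pics/t6.png

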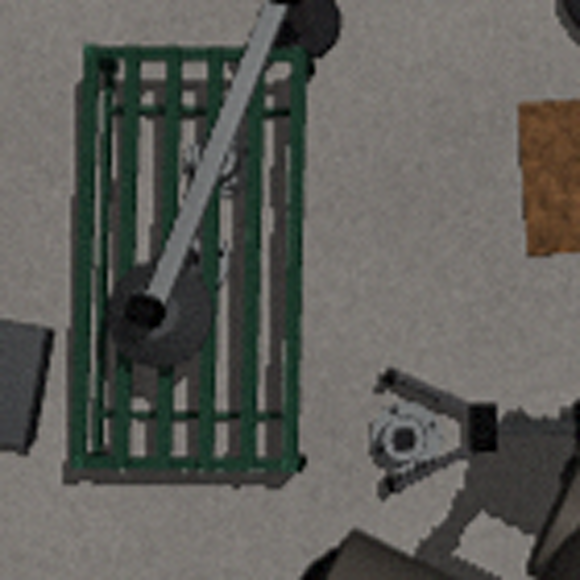

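```bash
python3 -m jog '[{"slide":[0,0,-0.02],"yaw":0,"hand":0.39},{"slide":[0,0,-0.045],"yaw":0,"hand":0.39},{"slide":[0,0,-0.07],"yaw":0,"hand":0.39},{"slide":[0.02,0,-0.07],"yaw":0,"hand":0.39},{"slide":[0.045,0,-0.07],"yaw":0,"hand":0.39},{"slide":[0.07,0,-0.07],"yaw":0,"hand":0.39},{"slide":[0.1,0,-0.07],"yaw":0,"hand":0.39},{"slide":[0.125,0,-0.07],"yaw":0,"hand":0.39},{"slide":[0.148,0,-0.07],"yaw":0,"hand":0.39},{"slide":[0.148,0,-0.05],"yaw":0,"hand":0.39},{"slide":[0.148,0,-0.03],"yaw":0,"hand":0.39},{"slide":[0.148,0,-0.02],"yaw":0,"hand":0.39}]' 35; python3 -c "
from h import *
go((.566,-.12,.0195,0),(.565,.047,.0195,0))
c=snap('top','t3.png'); cv2.imwrite('pics/t7.png',cv2.resize(c['img'][165:305,160:300,::-1],(580,580),interpolation=cv2.INTER_CUBIC))"
```

```text
clock: 14.1
ee_pos: [0.5648, -0.1308, 0.0364]
ee_rot: [1.0, 0.0, -0.006, -0.002]
ft_force: [0.3, 0.4, -3.1]
opening: 0.0524
t 14.1 tcp [ 0.5648 -0.1308  0.0364] yaw 0.02 tilt [-0.012  0.004 -1.   ] open 0.0524 F [ 0.3  0.4 -3.1] q6 [-0.36  0.66  1.58 -0.    0.91 -0.36]
(0.566, -0.12, 0.0195, 0) slide [0.0014, -0.0107, 0.0169] yaw 0.0003 rows 0.5
(0.565, 0.047, 0.0195, 0) slide [0.0004, -0.1777, 0.0176] yaw 0.0003 rows 4.3
```

View pics/t7.png

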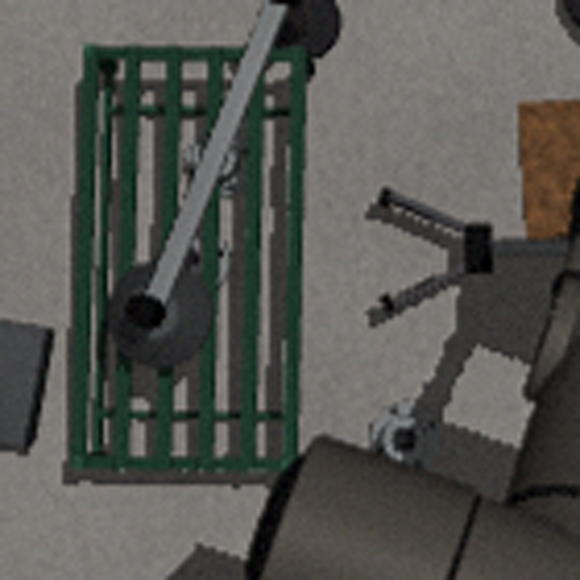

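```bash
python3 -m jog '[{"slide":[0,-0.01,0.01],"yaw":0,"hand":0.39},{"slide":[0,-0.025,0.017],"yaw":0,"hand":0.39},{"slide":[0,-0.045,0.0165],"yaw":0,"hand":0.39},{"slide":[0,-0.065,0.0165],"yaw":0,"hand":0.39},{"slide":[0,-0.085,0.0165],"yaw":0,"hand":0.39},{"slide":[0,-0.105,0.0165],"yaw":0,"hand":0.39},{"slide":[0,-0.125,0.0165],"yaw":0,"hand":0.39},{"slide":[0,-0.145,0.0165],"yaw":0,"hand":0.39},{"slide":[0,-0.16,0.0165],"yaw":0,"hand":0.39},{"slide":[0,-0.172,0.0165],"yaw":0,"hand":0.39},{"slide":[0,-0.177,0.0165],"yaw":0,"hand":0.39},{"slide":[0,-0.177,0.0165],"yaw":0,"hand":0.39}]' 35; python3 -c "
from h import *
go((.565,.047,.0195,0))
c=snap('top','t3.png'); cv2.imwrite('pics/t8.png',cv2.resize(c['img'][165:305,160:300,::-1],(580,580),interpolation=cv2.INTER_CUBIC))"
```

```text
clock: 15.15
ee_pos: [0.5635, 0.0478, 0.0199]
ee_rot: [1.0, 0.001, -0.007, -0.002]
ft_force: [0.2, -0.6, -2.9]
opening: 0.0521
t 15.15 tcp [0.5635 0.0478 0.0199] yaw 0.1 tilt [-0.014  0.005 -1.   ] open 0.0521 F [ 0.2 -0.6 -2.9] q6 [-0.05  0.67  1.63  0.01  0.86 -0.06]
(0.565, 0.047, 0.0195, 0) slide [0.0015, 0.0008, 0.0003] yaw 0.0018 rows 0.0
```

View pics/t8.png

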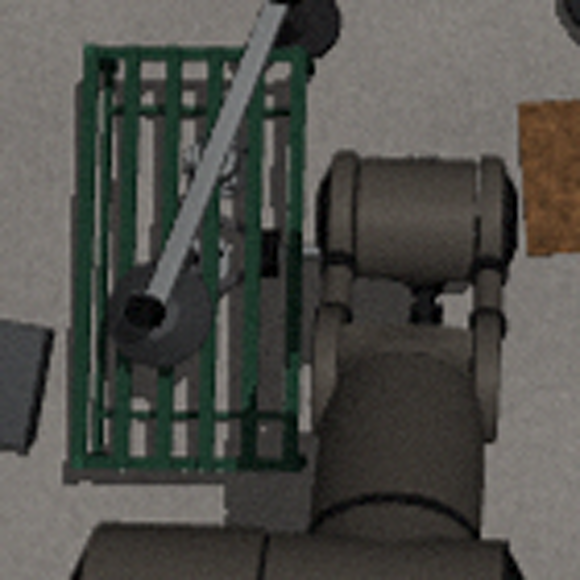

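```bash
python3 -m jog '[{"slide":[0.001,0,0],"yaw":0,"hand":0.55},{"slide":[0.001,0,0],"yaw":0,"hand":0.55},{"slide":[0.001,0,0],"yaw":0,"hand":0.55},{"slide":[0.001,0,0],"yaw":0,"hand":0.55},{"slide":[0.001,0,0],"yaw":0,"hand":0.55},{"slide":[0.001,0,0],"yaw":0,"hand":0.55},{"slide":[0.001,0,0],"yaw":0,"hand":0.55}]' 35;python3 -m jog '[{"slide":[0,0.005,0],"yaw":0,"hand":0.55},{"slide":[0,0.015,0],"yaw":0,"hand":0.55},{"slide":[0,0.03,0],"yaw":0,"hand":0.55},{"slide":[0,0.045,0],"yaw":0,"hand":0.55},{"slide":[0,0.06,0],"yaw":0,"hand":0.55},{"slide":[0,0.075,0],"yaw":0,"hand":0.55},{"slide":[0,0.09,0],"yaw":0,"hand":0.55},{"slide":[0,0.105,0],"yaw":0,"hand":0.55},{"slide":[0,0.12,0],"yaw":0,"hand":0.55},{"slide":[0,0.135,0],"yaw":0,"hand":0.55},{"slide":[0,0.15,0],"yaw":0,"hand":0.55},{"slide":[0,0.15,0],"yaw":0,"hand":0.55}]' 35; python3 -c "
from h import *
go((.5,-.14,.0195,0))
c=snap('top','t3.png'); cv2.imwrite('pics/t9.png',cv2.resize(c['img'][165:305,160:300,::-1],(580,580),interpolation=cv2.INTER_CUBIC))"
```

```text
clock: 15.78
ee_pos: [0.5647, 0.0464, 0.0197]
ee_rot: [1.0, 0.0, -0.007, -0.002]
ft_force: [0.1, -1.1, -2.5]
opening: 0.0414
clock: 16.78
ee_pos: [0.5647, -0.1068, 0.0193]
ee_rot: [1.0, -0.001, -0.007, -0.002]
ft_force: [-1.2, -1.9, -1.5]
opening: 0.0411
t 16.78 tcp [ 0.5647 -0.1068  0.0193] yaw -0.08 tilt [-0.014  0.003 -1.   ] open 0.0411 F [-1.2 -1.9 -1.5] q6 [-0.32  0.68  1.61 -0.    0.87 -0.32]
(0.5, -0.14, 0.0195, 0) slide [-0.0646, 0.0333, 0.0006] yaw -0.0014 rows 1.7
```

View pics/t9.png

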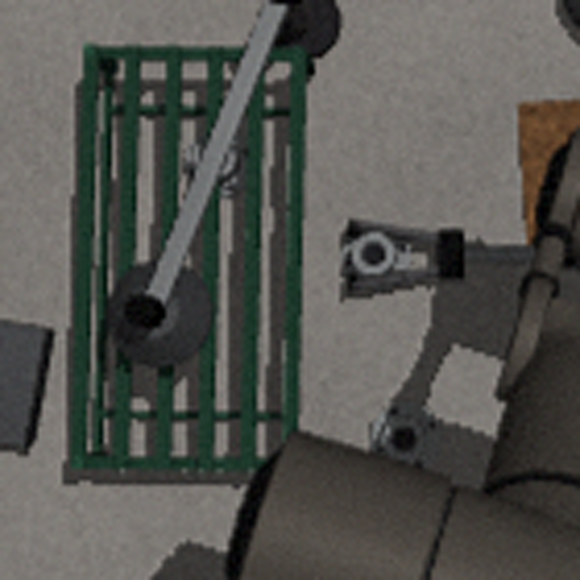

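```bash
python3 -m jog '[{"slide":[-0.01,0.005,0],"yaw":0,"hand":0.55},{"slide":[-0.022,0.01,0],"yaw":0,"hand":0.55},{"slide":[-0.034,0.015,0],"yaw":0,"hand":0.55},{"slide":[-0.045,0.015,0],"yaw":0,"hand":0.55},{"slide":[-0.05,0.015,0],"yaw":0,"hand":0.55},{"slide":[-0.05,0.015,0],"yaw":0,"hand":0.39},{"slide":[-0.05,0.015,0],"yaw":0,"hand":0.39},{"slide":[-0.05,0.015,0],"yaw":0,"hand":0.39},{"slide":[-0.05,0.015,0],"yaw":0,"hand":0.39}]' 35; python3 -c "
from h import *
go((.65,-.12,.035,0))
c=snap('top','t3.png'); cv2.imwrite('pics/t10.png',cv2.resize(c['img'][165:305,160:300,::-1],(580,580),interpolation=cv2.INTER_CUBIC))"
```

```text
clock: 17.58
ee_pos: [0.5152, -0.1204, 0.0199]
ee_rot: [1.0, -0.0, -0.007, -0.002]
ft_force: [0.7, 0.1, -2.5]
opening: 0.0519
t 17.58 tcp [ 0.5152 -0.1204  0.0199] yaw -0.05 tilt [-0.014  0.003 -1.   ] open 0.0519 F [ 0.7  0.1 -2.5] q6 [-0.37  0.62  1.74 -0.    0.8  -0.37]
(0.65, -0.12, 0.035, 0) slide [0.1346, -0.0006, -0.0169] yaw -0.0008 rows 3.3
```

View pics/t10.png

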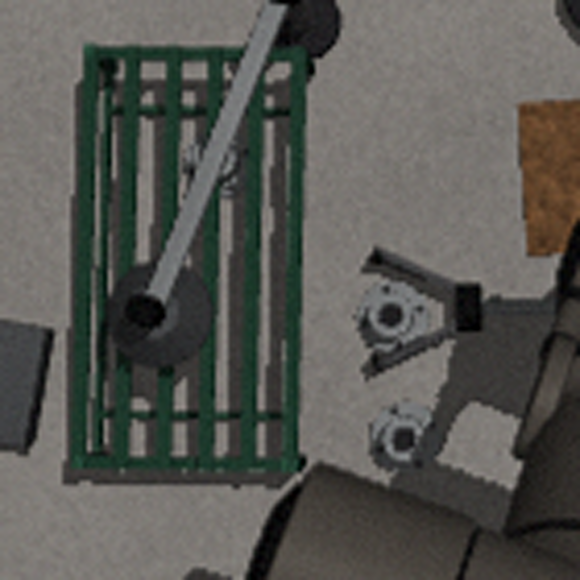

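```bash
python3 -m jog '[{"slide":[0,0,-0.02],"yaw":0,"hand":0.39},{"slide":[0,0,-0.045],"yaw":0,"hand":0.39},{"slide":[0,0,-0.07],"yaw":0,"hand":0.39},{"slide":[0.02,0,-0.07],"yaw":0,"hand":0.39},{"slide":[0.045,0,-0.07],"yaw":0,"hand":0.39},{"slide":[0.07,0,-0.07],"yaw":0,"hand":0.39},{"slide":[0.095,0,-0.07],"yaw":0,"hand":0.39},{"slide":[0.12,0,-0.07],"yaw":0,"hand":0.39},{"slide":[0.134,0,-0.065],"yaw":0,"hand":0.39},{"slide":[0.134,0,-0.045],"yaw":0,"hand":0.39},{"slide":[0.134,0,-0.03],"yaw":0,"hand":0.39},{"slide":[0.134,0,-0.02],"yaw":0,"hand":0.39}]' 35; python3 -c "
from h import *
go((.649,-.1,.0195,0),(.649,.027,.0195,0))
c=snap('top','t3.png'); cv2.imwrite('pics/t11.png',cv2.resize(c['img'][165:305,160:300,::-1],(580,580),interpolation=cv2.INTER_CUBIC))"
```

```text
clock: 18.63
ee_pos: [0.6486, -0.12, 0.0356]
ee_rot: [1.0, -0.0, -0.008, -0.002]
ft_force: [-0.4, -0.4, -3.4]
opening: 0.0522
t 18.63 tcp [ 0.6486 -0.12    0.0356] yaw -0.02 tilt [-0.017  0.004 -1.   ] open 0.0522 F [-0.4 -0.4 -3.4] q6 [-0.3   0.78  1.32 -0.    1.06 -0.3 ]
(0.649, -0.1, 0.0195, 0) slide [0.0007, -0.0199, 0.0162] yaw -0.0003 rows 0.6
(0.649, 0.027, 0.0195, 0) slide [0.0006, -0.1469, 0.0167] yaw -0.0003 rows 3.5
```

View pics/t11.png

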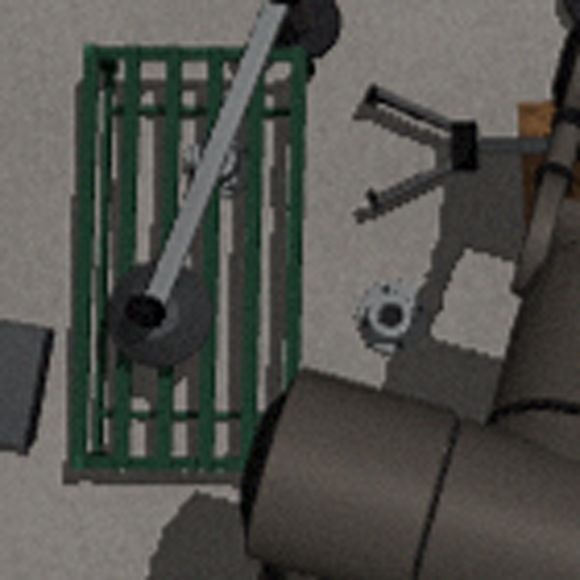

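```bash
python3 -m jog '[{"slide":[0,-0.01,0.008],"yaw":0,"hand":0.39},{"slide":[0,-0.025,0.014],"yaw":0,"hand":0.39},{"slide":[0,-0.045,0.0157],"yaw":0,"hand":0.39},{"slide":[0,-0.065,0.0157],"yaw":0,"hand":0.39},{"slide":[0,-0.085,0.0157],"yaw":0,"hand":0.39},{"slide":[0,-0.105,0.0157],"yaw":0,"hand":0.39},{"slide":[0,-0.125,0.0157],"yaw":0,"hand":0.39},{"slide":[0,-0.14,0.0157],"yaw":0,"hand":0.39},{"slide":[0,-0.147,0.0157],"yaw":0,"hand":0.39},{"slide":[0,-0.147,0.0157],"yaw":0,"hand":0.39}]' 35; python3 -c "
from h import *
go((.649,.027,.0195,0))
c=snap('top','t3.png'); cv2.imwrite('pics/t12.png',cv2.resize(c['img'][165:305,160:300,::-1],(580,580),interpolation=cv2.INTER_CUBIC))
c=snap('scene'); cv2.imwrite('pics/s12.png',cv2.resize(c['img'][180:340,250:450,::-1],(800,600),interpolation=cv2.INTER_CUBIC))"
```

```text
clock: 19.52
ee_pos: [0.6472, 0.0297, 0.0193]
ee_rot: [1.0, 0.001, -0.009, -0.003]
ft_force: [0.8, 0.0, -2.9]
opening: 0.052
t 19.52 tcp [0.6472 0.0297 0.0193] yaw 0.13 tilt [-0.019  0.005 -1.   ] open 0.052 F [ 0.8  0.  -2.9] q6 [-0.07  0.79  1.37  0.    1.01 -0.08]
(0.649, 0.027, 0.0195, 0) slide [0.0017, 0.0027, -0.0002] yaw 0.0022 rows 0.1
```

View pics/t12.png

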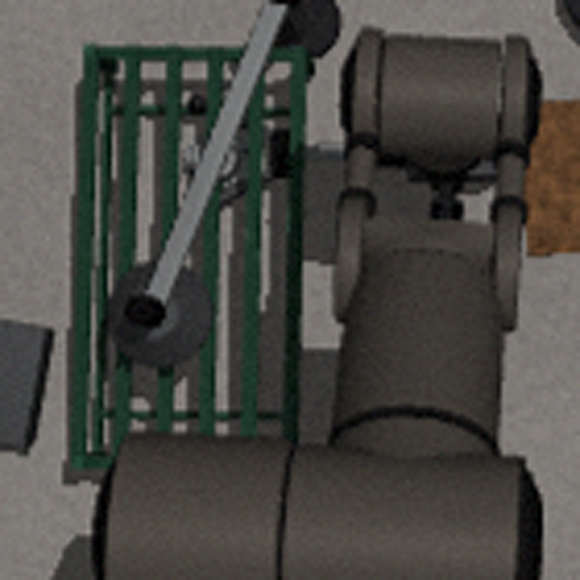

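View pics/s12.png

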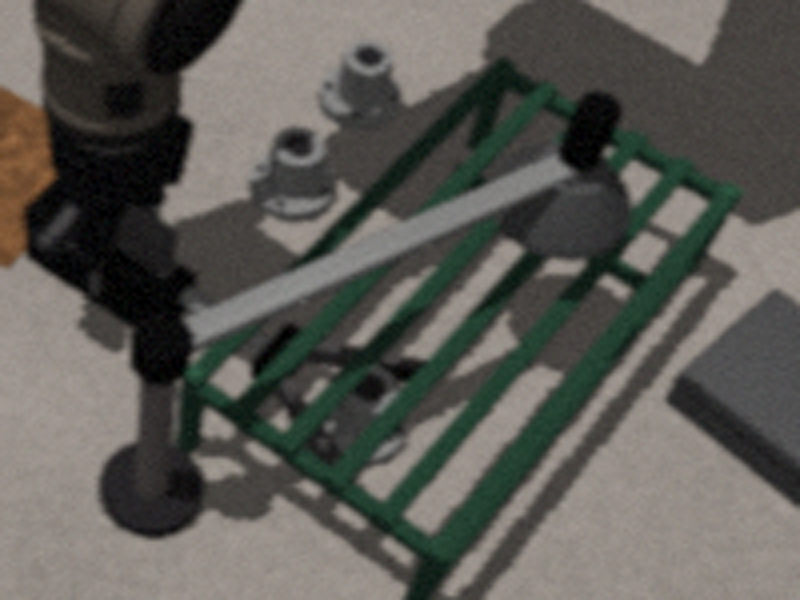

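Hub A's bore (371,386) sits between the open jaws in the scene view. Squeeze and draw.

```bash
python3 -m jog '[{"slide":[0.001,0.001,0],"yaw":0,"hand":0.55},{"slide":[0.001,0.001,0],"yaw":0,"hand":0.55},{"slide":[0.001,0.001,0],"yaw":0,"hand":0.55},{"slide":[0.001,0.001,0],"yaw":0,"hand":0.55},{"slide":[0.001,0.001,0],"yaw":0,"hand":0.55},{"slide":[0.001,0.001,0],"yaw":0,"hand":0.55},{"slide":[0.001,0.001,0],"yaw":0,"hand":0.55}]' 35;python3 -m jog '[{"slide":[0,0.005,0],"yaw":0,"hand":0.55},{"slide":[0,0.015,0],"yaw":0,"hand":0.55},{"slide":[0,0.03,0],"yaw":0,"hand":0.55},{"slide":[0,0.045,0],"yaw":0,"hand":0.55},{"slide":[0,0.06,0],"yaw":0,"hand":0.55},{"slide":[0,0.075,-0.001],"yaw":0,"hand":0.55},{"slide":[0,0.09,-0.001],"yaw":0,"hand":0.55},{"slide":[0,0.105,-0.001],"yaw":0,"hand":0.55},{"slide":[0,0.12,-0.001],"yaw":0,"hand":0.55},{"slide":[0,0.135,-0.001],"yaw":0,"hand":0.55},{"slide":[0,0.145,-0.001],"yaw":0,"hand":0.55},{"slide":[0,0.145,-0.001],"yaw":0,"hand":0.55}]' 35; python3 -c "
from h import *
go((.64,-.14,.0195,0))
c=snap('top','t3.png'); cv2.imwrite('pics/t13.png',cv2.resize(c['img'][165:305,160:300,::-1],(580,580),interpolation=cv2.INTER_CUBIC))"
```

```text
clock: 20.2
ee_pos: [0.6486, 0.0255, 0.0194]
ee_rot: [1.0, -0.0, -0.009, -0.002]
ft_force: [-0.4, -3.0, 1.0]
opening: 0.0415
clock: 21.2
ee_pos: [0.6484, -0.1226, 0.0197]
ee_rot: [1.0, -0.001, -0.009, -0.001]
ft_force: [-0.8, -0.7, -1.2]
opening: 0.0418
t 21.2 tcp [ 0.6484 -0.1226  0.0197] yaw -0.16 tilt [-0.018  0.003 -1.   ] open 0.0418 F [-0.8 -0.7 -1.2] q6 [-0.3   0.8   1.33 -0.    1.03 -0.3 ]
(0.64, -0.14, 0.0195, 0) slide [-0.0084, 0.0174, 0.0003] yaw -0.0028 rows 0.5
```

View pics/t13.png

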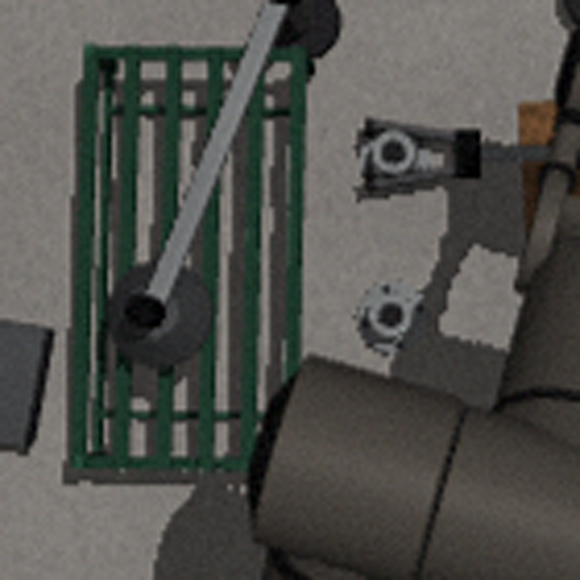

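```bash
python3 -m jog '[{"slide":[0,0,0],"yaw":0,"hand":0.39},{"slide":[0,0,0],"yaw":0,"hand":0.39},{"slide":[0,0,0],"yaw":0,"hand":0.39},{"slide":[0,0,0],"yaw":0,"hand":0.39},{"slide":[0,0,-0.02],"yaw":0,"hand":0.39},{"slide":[0,0,-0.045],"yaw":0,"hand":0.39},{"slide":[0,0,-0.07],"yaw":0,"hand":0.39},{"slide":[-0.005,0.02,-0.07],"yaw":0,"hand":0.39},{"slide":[-0.01,0.045,-0.07],"yaw":0,"hand":0.39},{"slide":[-0.012,0.07,-0.07],"yaw":0,"hand":0.39},{"slide":[-0.012,0.095,-0.07],"yaw":0,"hand":0.39},{"slide":[-0.012,0.11,-0.05],"yaw":0,"hand":0.39}]' 35; python3 -c "
from h import *
go((.636,-.262,.0185,0))"
```

```text
clock: 22.25
ee_pos: [0.6395, -0.2347, 0.0739]
ee_rot: [1.0, -0.001, -0.005, 0.001]
ft_force: [0.9, -0.4, -1.2]
opening: 0.0521
t 22.25 tcp [ 0.6395 -0.2347  0.0739] yaw -0.16 tilt [-0.01  -0.001 -1.   ] open 0.0521 F [ 0.9 -0.4 -1.2] q6 [-0.46  0.77  1.22 -0.01  1.16 -0.46]
(0.636, -0.262, 0.0185, 0) slide [-0.0028, 0.0272, 0.0554] yaw -0.0028 rows 1.5
```

```bash
python3 -m jog '[{"slide":[-0.003,0.012,0.01],"yaw":0,"hand":0.39},{"slide":[-0.003,0.024,0.025],"yaw":0,"hand":0.39},{"slide":[-0.003,0.027,0.04],"yaw":0,"hand":0.39},{"slide":[-0.003,0.027,0.05],"yaw":0,"hand":0.39},{"slide":[-0.003,0.027,0.054],"yaw":0,"hand":0.39},{"slide":[-0.003,0.027,0.055],"yaw":0,"hand":0.39},{"slide":[-0.003,0.027,0.055],"yaw":0,"hand":0.39}]' 35; python3 -c "
from h import *
go((.636,-.262,.0185,0))"
```

```text
clock: 22.83
ee_pos: [0.6362, -0.261, 0.019]
ee_rot: [1.0, -0.001, -0.005, 0.001]
ft_force: [0.1, -0.0, -2.4]
opening: 0.0522
t 22.83 tcp [ 0.6362 -0.261   0.019 ] yaw -0.11 tilt [-0.01  -0.001 -1.   ] open 0.0522 F [ 0.1 -0.  -2.4] q6 [-0.5   0.84  1.24 -0.01  1.07 -0.49]
(0.636, -0.262, 0.0185, 0) slide [-0.0002, 0.001, 0.0005] yaw -0.0019 rows 0.0
```

```bash
python3 -m jog '[{"slide":[0,0,0.001],"yaw":0,"hand":0.39},{"slide":[0,0,0.002],"yaw":0,"hand":0.39},{"slide":[0,0,0.002],"yaw":0,"hand":0.32},{"slide":[0,0,0.002],"yaw":0,"hand":0.25},{"slide":[0,0,0.002],"yaw":0,"hand":0.1},{"slide":[0,0,0.002],"yaw":0,"hand":0},{"slide":[0,0,0.002],"yaw":0,"hand":0},{"slide":[0,0,-0.02],"yaw":0,"hand":0},{"slide":[0,0,-0.055],"yaw":0,"hand":0},{"slide":[0,0,-0.09],"yaw":0,"hand":0},{"slide":[0,0,-0.12],"yaw":0,"hand":0},{"slide":[0,0,-0.12],"yaw":0,"hand":0}]' 35; python3 -c "
from h import *
snap('wrist','w6.png')
c=snap('top'); cv2.imwrite('pics/t14.png',cv2.resize(c['img'][140:305,165:425,::-1],(780,495),interpolation=cv2.INTER_CUBIC))"
```

```text
clock: 23.83
ee_pos: [0.6406, -0.2625, 0.1473]
ee_rot: [1.0, -0.001, 0.001, 0.004]
ft_force: [0.5, -0.2, 0.6]
opening: 0.0855
```

View pics/w6.png

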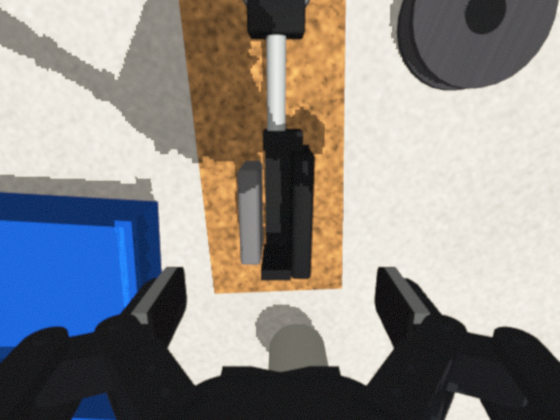

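View pics/t14.png

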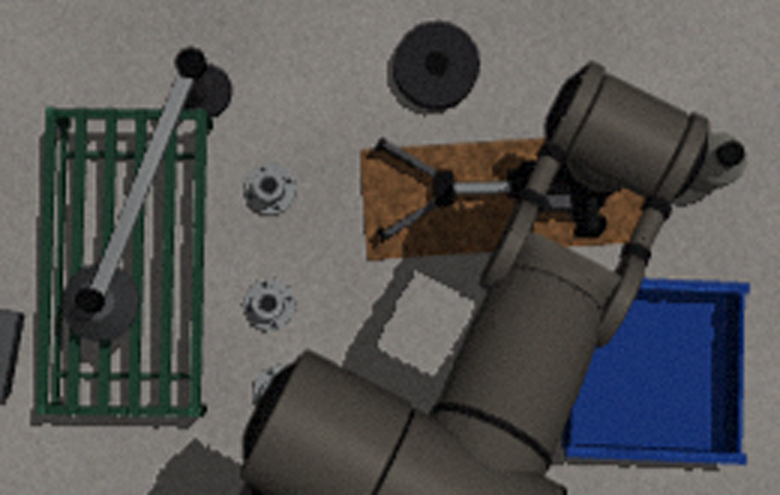

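```bash
python3 -c "
from h import *
c=snap('top'); Z=lambda u,v:(165+u/3-.3,140+v/3-.3)
A=ray(c,Z(269,184),.055);B=ray(c,Z(268,301),.055);print(A,B)
go((A[0],A[1],.147,0),(A[0],A[1],.026,0))"
```

```text
[0.64597566 0.07228663 0.055     ] [0.51318057 0.07586695 0.055     ]
t 23.98 tcp [ 0.6372 -0.2608  0.139 ] yaw -0.11 tilt [-0.01  -0.001 -1.   ] open 0.0858 F [ 0.1  0.5 -1.2] q6 [-0.5   0.72  1.13 -0.01  1.3  -0.49]
(np.float64(0.6459756594809336), np.float64(0.07228663384028496), 0.147, 0) slide [0.008, -0.3331, -0.0085] yaw -0.002 rows 8.0
(np.float64(0.6459756594809336), np.float64(0.07228663384028496), 0.026, 0) slide [0.0092, -0.3332, 0.1125] yaw -0.002 rows 8.4
```

```bash
python3 -m jog '[{"slide":[0.007,-0.333,-0.0085],"yaw":0,"hand":0},{"slide":[0.007,-0.333,-0.0085],"yaw":0,"hand":0},{"slide":[0.007,-0.333,-0.0085],"yaw":0,"hand":0},{"slide":[0.007,-0.333,-0.0085],"yaw":0,"hand":0},{"slide":[0.007,-0.333,-0.0085],"yaw":0,"hand":0},{"slide":[0.007,-0.333,-0.0085],"yaw":0,"hand":0},{"slide":[0.007,-0.333,-0.0085],"yaw":0,"hand":0},{"slide":[0.007,-0.333,-0.0085],"yaw":0,"hand":0},{"slide":[0.007,-0.333,-0.0085],"yaw":0,"hand":0},{"slide":[0.007,-0.333,-0.0085],"yaw":0,"hand":0},{"slide":[0.007,-0.333,-0.0085],"yaw":0,"hand":0}]' 35; python3 -c "
from h import *
c=snap('wrist','w7.png')
go((.645,.0723,.026,0)); print(proj(c,(.645,.0723,.055)))"
```

```text
clock: 24.9
ee_pos: [0.6443, 0.072, 0.1455]
ee_rot: [1.0, -0.001, -0.006, 0.001]
ft_force: [-0.4, -0.4, 0.0]
opening: 0.0855
t 24.95 tcp [0.6445 0.0711 0.1458] yaw -0.16 tilt [-0.012 -0.001 -1.   ] open 0.0854 F [-0.   0.4  0.2] q6 [-0.01  0.64  1.26 -0.    1.25 -0.  ]
(0.645, 0.0723, 0.026, 0) slide [0.002, -0.0014, 0.1198] yaw -0.0027 rows 2.9
[281.30832839 214.85118242]
```

View pics/w7.png

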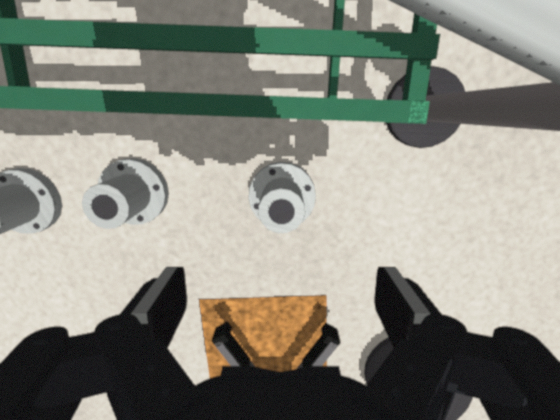

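```bash
python3 -m jog '[{"slide":[0.001,-0.002,0.035],"yaw":0,"hand":0},{"slide":[0.002,-0.002,0.07],"yaw":0,"hand":0},{"slide":[0.002,-0.002,0.1],"yaw":0,"hand":0},{"slide":[0.002,-0.002,0.118],"yaw":0,"hand":0},{"slide":[0.002,-0.002,0.12],"yaw":0,"hand":0},{"slide":[0.002,-0.002,0.12],"yaw":0,"hand":1},{"slide":[0.002,-0.002,0.12],"yaw":0,"hand":1},{"slide":[0.002,-0.002,0.12],"yaw":0,"hand":1},{"slide":[0.002,-0.002,0.12],"yaw":0,"hand":1},{"slide":[0.002,-0.002,0.12],"yaw":0,"hand":1},{"slide":[0.002,-0.002,0.11],"yaw":0,"hand":1},{"slide":[0.002,-0.002,0.09],"yaw":0,"hand":1}]' 50; python3 -c "
from h import *
go((.645,.0723,.2,0),(.475,-.31,.2,0))"
```

```text
clock: 25.95
ee_pos: [0.6438, 0.073, 0.0546]
ee_rot: [1.0, -0.001, -0.008, 0.001]
ft_force: [-0.3, -1.0, -1.9]
opening: 0.0343
t 25.95 tcp [0.6438 0.073  0.0546] yaw -0.15 tilt [-0.017 -0.001 -1.   ] open 0.0343 F [-0.3 -1.  -1.9] q6 [-0.    0.74  1.35 -0.    1.07 -0.  ]
(0.645, 0.0723, 0.2, 0) slide [-0.0012, 0.0009, -0.1454] yaw -0.0027 rows 3.5
(0.475, -0.31, 0.2, 0) slide [-0.1702, 0.3837, -0.142] yaw -0.0027 rows 10.6
```

```bash
python3 -m jog '[{"slide":[0,0.0,-0.03],"yaw":0,"hand":1},{"slide":[-0.01,0.0,-0.06],"yaw":0,"hand":1},{"slide":[-0.04,0.01,-0.08],"yaw":0,"hand":1},{"slide":[-0.07,0.035,-0.08],"yaw":0,"hand":1},{"slide":[-0.09,0.065,-0.08],"yaw":0,"hand":1},{"slide":[-0.11,0.1,-0.08],"yaw":0,"hand":1},{"slide":[-0.125,0.135,-0.08],"yaw":0,"hand":1},{"slide":[-0.14,0.17,-0.08],"yaw":0,"hand":1},{"slide":[-0.15,0.205,-0.08],"yaw":0,"hand":1},{"slide":[-0.16,0.24,-0.08],"yaw":0,"hand":1},{"slide":[-0.17,0.275,-0.08],"yaw":0,"hand":1},{"slide":[-0.18,0.31,-0.08],"yaw":0,"hand":1}]' 50; python3 -c "
from h import *
go((.457,-.403,.135,0),(.457,-.403,.034,0))"
```

```text
clock: 26.95
ee_pos: [0.4637, -0.238, 0.1393]
ee_rot: [1.0, -0.001, -0.008, 0.001]
ft_force: [1.6, 0.4, -1.8]
opening: 0.0345
t 26.95 tcp [ 0.4637 -0.238   0.1393] yaw -0.15 tilt [-0.016 -0.002 -1.   ] open 0.0345 F [ 1.6  0.4 -1.8] q6 [-0.61  0.44  1.66 -0.01  1.06 -0.61]
(0.457, -0.403, 0.135, 0) slide [-0.0062, 0.165, 0.0048] yaw -0.0025 rows 4.0
(0.457, -0.403, 0.034, 0) slide [-0.0047, 0.1648, 0.1058] yaw -0.0025 rows 4.7
```

```bash
python3 -m jog '[{"slide":[-0.005,0.035,0.0],"yaw":0,"hand":1},{"slide":[-0.005,0.07,0.0],"yaw":0,"hand":1},{"slide":[-0.005,0.105,0.0],"yaw":0,"hand":1},{"slide":[-0.005,0.14,0.0],"yaw":0,"hand":1},{"slide":[-0.005,0.165,0.0],"yaw":0,"hand":1},{"slide":[-0.005,0.165,0.0],"yaw":0,"hand":1},{"slide":[-0.005,0.165,0.03],"yaw":0,"hand":1},{"slide":[-0.005,0.165,0.06],"yaw":0,"hand":1},{"slide":[-0.005,0.165,0.09],"yaw":0,"hand":1},{"slide":[-0.005,0.165,0.1],"yaw":0,"hand":1},{"slide":[-0.005,0.165,0.105],"yaw":0,"hand":1},{"slide":[-0.005,0.165,0.105],"yaw":0,"hand":1}]' 50; python3 -c "
from h import *
go((.457,-.403,.135,0),(.457,-.403,.034,0))"
```

```text
clock: 27.95
ee_pos: [0.4569, -0.4028, 0.0349]
ee_rot: [1.0, -0.001, -0.008, 0.001]
ft_force: [0.8, -1.2, -1.0]
opening: 0.0347
t 27.95 tcp [ 0.4569 -0.4028  0.0349] yaw -0.13 tilt [-0.016 -0.002 -1.   ] open 0.0347 F [ 0.8 -1.2 -1. ] q6 [-0.84  0.7   1.49 -0.02  0.95 -0.83]
(0.457, -0.403, 0.135, 0) slide [-0.0014, 0.0003, -0.1001] yaw -0.0022 rows 2.4
(0.457, -0.403, 0.034, 0) slide [0.0002, 0.0001, 0.0009] yaw -0.0022 rows 0.0
```

Release, rise, and go back for hub B.

```bash
python3 -m jog '[{"slide":[0,0,0.003],"yaw":0,"hand":1},{"slide":[0,0,0.003],"yaw":0,"hand":0.3},{"slide":[0,0,0.003],"yaw":0,"hand":0.3},{"slide":[0,0,0.003],"yaw":0,"hand":0.3},{"slide":[0,0,-0.02],"yaw":0,"hand":0.3},{"slide":[0,0,-0.06],"yaw":0,"hand":0.3},{"slide":[0,0,-0.1],"yaw":0,"hand":0.3},{"slide":[0.0,-0.04,-0.11],"yaw":0,"hand":0},{"slide":[0.01,-0.08,-0.11],"yaw":0,"hand":0},{"slide":[0.02,-0.12,-0.11],"yaw":0,"hand":0},{"slide":[0.03,-0.16,-0.11],"yaw":0,"hand":0},{"slide":[0.03,-0.20,-0.11],"yaw":0,"hand":0}]' 50; python3 -c "
from h import *
c=snap('top'); cv2.imwrite('pics/t15.png',cv2.resize(c['img'][140:305,165:425,::-1],(780,495),interpolation=cv2.INTER_CUBIC))
go((.512,.076,.146,0))"
```

```text
clock: 28.95
ee_pos: [0.4904, -0.2012, 0.1452]
ee_rot: [1.0, -0.001, -0.006, 0.002]
ft_force: [1.2, -0.5, -0.2]
opening: 0.0855
t 29.0 tcp [ 0.4888 -0.1941  0.1447] yaw 0.07 tilt [-0.016  0.002 -1.   ] open 0.0852 F [-1.2  5.9 -1.3] q6 [-0.52  0.44  1.63 -0.01  1.08 -0.52]
(0.512, 0.076, 0.146, 0) slide [0.0235, -0.27, -0.0011] yaw 0.0013 rows 6.5
```

View pics/t15.png

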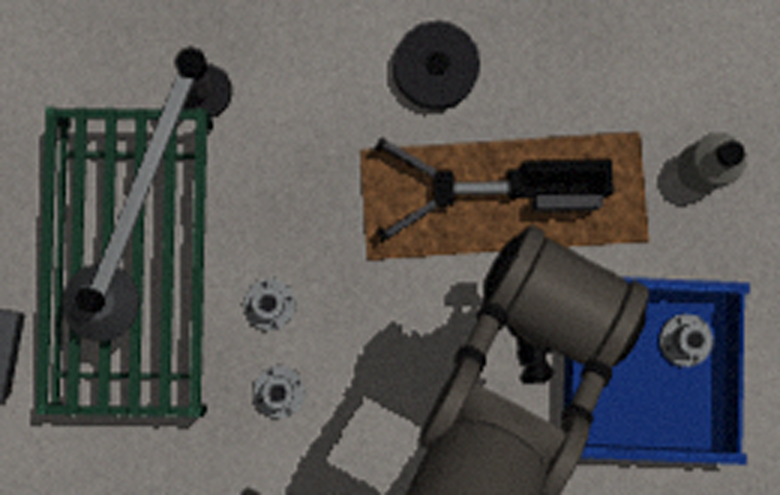

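```bash
python3 -m jog '[{"slide":[0.0235,-0.27,-0.002],"yaw":0,"hand":0},{"slide":[0.0235,-0.27,-0.002],"yaw":0,"hand":0},{"slide":[0.0235,-0.27,-0.002],"yaw":0,"hand":0},{"slide":[0.0235,-0.27,-0.002],"yaw":0,"hand":0},{"slide":[0.0235,-0.27,-0.002],"yaw":0,"hand":0},{"slide":[0.0235,-0.27,-0.002],"yaw":0,"hand":0},{"slide":[0.0235,-0.27,-0.002],"yaw":0,"hand":0},{"slide":[0.0235,-0.27,-0.002],"yaw":0,"hand":0},{"slide":[0.0235,-0.27,-0.002],"yaw":0,"hand":0}]' 50; python3 -c "
from h import *
c=snap('wrist','w8.png')
go((.512,.077,.026,0)); print(proj(c,(.512,.077,.055)))
c=snap('top'); Z=lambda u,v:(165+u/3-.3,140+v/3-.3); print('C',ray(c,Z(278,391),.055))"
```

```text
clock: 29.75
ee_pos: [0.5122, 0.0773, 0.1476]
ee_rot: [1.0, 0.002, -0.007, -0.001]
ft_force: [1.2, 0.2, -0.3]
opening: 0.0855
t 29.8 tcp [0.5122 0.0761 0.1474] yaw 0.17 tilt [-0.015  0.002 -1.   ] open 0.0854 F [0.1 0.3 0.6] q6 [-0.    0.42  1.65  0.    1.08 -0.01]
(0.512, 0.077, 0.026, 0) slide [0.0017, -0.0007, 0.1214] yaw 0.0029 rows 2.9
[280.31774936 215.15206305]
C [0.41203079 0.06649036 0.055     ]
```

View pics/w8.png

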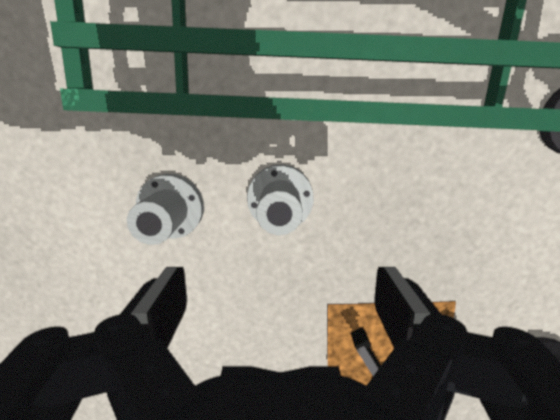

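```bash
python3 -m jog '[{"slide":[0.001,-0.001,0.035],"yaw":0,"hand":0},{"slide":[0.001,-0.001,0.07],"yaw":0,"hand":0},{"slide":[0.001,-0.001,0.1],"yaw":0,"hand":0},{"slide":[0.001,-0.001,0.118],"yaw":0,"hand":0},{"slide":[0.001,-0.001,0.121],"yaw":0,"hand":0},{"slide":[0.001,-0.001,0.121],"yaw":0,"hand":1},{"slide":[0.001,-0.001,0.121],"yaw":0,"hand":1},{"slide":[0.001,-0.001,0.121],"yaw":0,"hand":1},{"slide":[0.001,-0.001,0.121],"yaw":0,"hand":1},{"slide":[0.001,-0.001,0.121],"yaw":0,"hand":1},{"slide":[0.001,-0.001,0.11],"yaw":0,"hand":1},{"slide":[0.001,-0.001,0.08],"yaw":0,"hand":1}]' 50; python3 -c "
from h import *
go((.457,-.313,.14,0))"
```

```text
clock: 30.85
ee_pos: [0.5094, 0.0764, 0.0653]
ee_rot: [1.0, 0.001, -0.011, -0.001]
ft_force: [-0.6, 0.4, -2.7]
opening: 0.0346
t 30.85 tcp [0.5094 0.0764 0.0653] yaw 0.08 tilt [-0.022  0.002 -1.   ] open 0.0346 F [-0.6  0.4 -2.7] q6 [-0.    0.53  1.74  0.    0.89 -0.  ]
(0.457, -0.313, 0.14, 0) slide [-0.0546, 0.3892, -0.0741] yaw 0.0013 rows 9.6
```

```bash
python3 -m jog '[{"slide":[0,0,-0.035],"yaw":0,"hand":1},{"slide":[0,0.01,-0.07],"yaw":0,"hand":1},{"slide":[-0.005,0.04,-0.074],"yaw":0,"hand":1},{"slide":[-0.01,0.08,-0.074],"yaw":0,"hand":1},{"slide":[-0.02,0.12,-0.074],"yaw":0,"hand":1},{"slide":[-0.03,0.16,-0.074],"yaw":0,"hand":1},{"slide":[-0.035,0.2,-0.074],"yaw":0,"hand":1},{"slide":[-0.04,0.24,-0.074],"yaw":0,"hand":1},{"slide":[-0.045,0.28,-0.074],"yaw":0,"hand":1},{"slide":[-0.0546,0.32,-0.074],"yaw":0,"hand":1},{"slide":[-0.0546,0.36,-0.074],"yaw":0,"hand":1},{"slide":[-0.0546,0.3892,-0.074],"yaw":0,"hand":1}]' 50; python3 -c "
from h import *
go((.457,-.313,.035,0))"
```

```text
clock: 31.85
ee_pos: [0.4562, -0.3164, 0.1407]
ee_rot: [1.0, -0.0, -0.011, 0.0]
ft_force: [1.3, -0.2, -2.3]
opening: 0.0343
t 31.85 tcp [ 0.4562 -0.3164  0.1407] yaw -0.02 tilt [-0.021 -0.    -1.   ] open 0.0343 F [ 1.3 -0.2 -2.3] q6 [-0.74  0.49  1.55 -0.02  1.11 -0.73]
(0.457, -0.313, 0.035, 0) slide [0.003, -0.0034, 0.1057] yaw -0.0004 rows 2.5
```

```bash
python3 -m jog '[{"slide":[0.003,-0.0034,0],"yaw":0,"hand":1},{"slide":[0.003,-0.0034,0.035],"yaw":0,"hand":1},{"slide":[0.003,-0.0034,0.065],"yaw":0,"hand":1},{"slide":[0.003,-0.0034,0.09],"yaw":0,"hand":1},{"slide":[0.003,-0.0034,0.103],"yaw":0,"hand":1},{"slide":[0.003,-0.0034,0.108],"yaw":0,"hand":1},{"slide":[0.003,-0.0034,0.108],"yaw":0,"hand":1},{"slide":[0.003,-0.0034,0.108],"yaw":0,"hand":0.3},{"slide":[0.003,-0.0034,0.108],"yaw":0,"hand":0.3},{"slide":[0.003,-0.0034,0.108],"yaw":0,"hand":0.3},{"slide":[0.003,-0.0034,0.075],"yaw":0,"hand":0.3},{"slide":[0.003,-0.0034,0.035],"yaw":0,"hand":0.3}]' 50; python3 -c "
from h import *
go((.457,-.313,.146,0),(.413,.067,.146,0))"
```

```text
clock: 32.85
ee_pos: [0.4569, -0.3115, 0.104]
ee_rot: [1.0, -0.0, -0.013, -0.002]
ft_force: [0.2, 0.1, 0.2]
opening: 0.06
t 32.85 tcp [ 0.4569 -0.3115  0.104 ] yaw -0.01 tilt [-0.026  0.004 -1.   ] open 0.06 F [0.2 0.1 0.2] q6 [-0.73  0.54  1.59 -0.02  1.03 -0.72]
(0.457, -0.313, 0.146, 0) slide [-0.001, 0.0014, -0.042] yaw -0.0002 rows 1.0
(0.413, 0.067, 0.146, 0) slide [-0.0451, -0.3786, -0.0392] yaw -0.0002 rows 9.2
```

```bash
python3 -m jog '[{"slide":[0,0,-0.04],"yaw":0,"hand":0},{"slide":[-0.045,-0.378,-0.04],"yaw":0,"hand":0},{"slide":[-0.045,-0.378,-0.04],"yaw":0,"hand":0},{"slide":[-0.045,-0.378,-0.04],"yaw":0,"hand":0},{"slide":[-0.045,-0.378,-0.04],"yaw":0,"hand":0},{"slide":[-0.045,-0.378,-0.04],"yaw":0,"hand":0},{"slide":[-0.045,-0.378,-0.04],"yaw":0,"hand":0},{"slide":[-0.045,-0.378,-0.04],"yaw":0,"hand":0},{"slide":[-0.045,-0.378,-0.04],"yaw":0,"hand":0},{"slide":[-0.045,-0.378,-0.04],"yaw":0,"hand":0},{"slide":[-0.045,-0.378,-0.04],"yaw":0,"hand":0},{"slide":[-0.045,-0.378,-0.04],"yaw":0,"hand":0}]' 50;python3 -m jog '[{"slide":[0,0,0],"yaw":0,"hand":0},{"slide":[0,0,0],"yaw":0,"hand":0}]'; python3 -c "
from h import *
c=snap('wrist','w9.png')
go((.412,.067,.026,0)); print(proj(c,(.412,.067,.055)))
c=snap('top'); cv2.imwrite('pics/t16.png',cv2.resize(c['img'][140:305,165:425,::-1],(780,495),interpolation=cv2.INTER_CUBIC))"
```

```text
clock: 33.85
ee_pos: [0.4128, 0.0686, 0.1472]
ee_rot: [1.0, 0.002, -0.013, -0.002]
ft_force: [0.3, -0.8, 0.5]
opening: 0.0853
clock: 34.02
ee_pos: [0.4132, 0.0678, 0.1474]
ee_rot: [1.0, 0.002, -0.012, -0.002]
ft_force: [0.6, -0.2, 0.3]
opening: 0.0859
t 34.07 tcp [0.4132 0.0675 0.1473] yaw 0.18 tilt [-0.025  0.004 -1.   ] open 0.0857 F [-0.1 -0.5 -0.8] q6 [-0.02  0.26  1.9   0.    1.   -0.03]
(0.412, 0.067, 0.026, 0) slide [0.0018, 0.001, 0.1213] yaw 0.0032 rows 2.9
[280.209924   216.04006471]
```

View pics/w9.png

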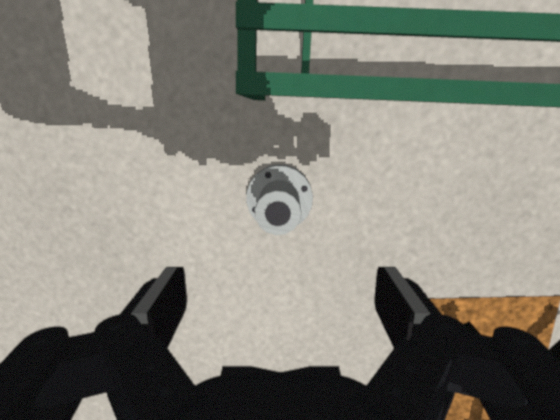

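View pics/t16.png

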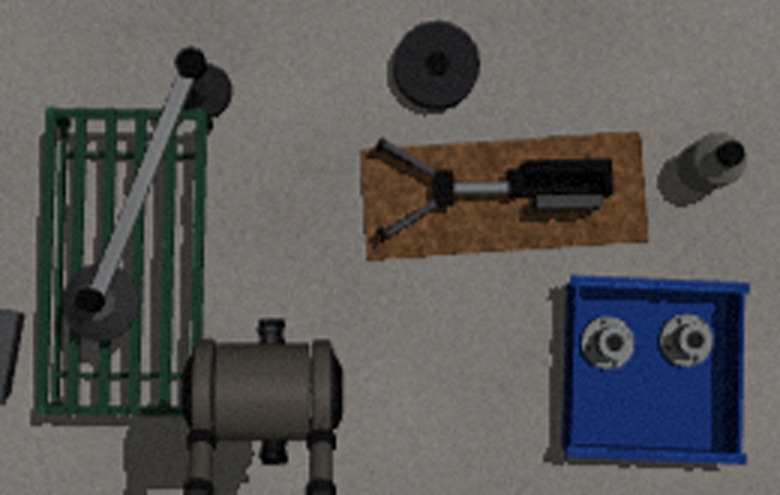

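Hub C bore at (277,213), under the gripper; two hubs stand in the bin. Grip C.

```bash
python3 -m jog '[{"slide":[0,0,0.035],"yaw":0,"hand":0},{"slide":[0,-0.001,0.07],"yaw":0,"hand":0},{"slide":[0,-0.001,0.1],"yaw":0,"hand":0},{"slide":[0,-0.001,0.118],"yaw":0,"hand":0},{"slide":[0,-0.001,0.121],"yaw":0,"hand":0},{"slide":[0,-0.001,0.121],"yaw":0,"hand":1},{"slide":[0,-0.001,0.121],"yaw":0,"hand":1},{"slide":[0,-0.001,0.121],"yaw":0,"hand":1},{"slide":[0,-0.001,0.121],"yaw":0,"hand":1},{"slide":[0,-0.001,0.121],"yaw":0,"hand":1},{"slide":[0,-0.001,0.11],"yaw":0,"hand":1},{"slide":[0,-0.001,0.08],"yaw":0,"hand":1}]' 50; python3 -c "
from h import *
go((.395,-.358,.14,0))"
```

```text
clock: 35.12
ee_pos: [0.409, 0.0687, 0.066]
ee_rot: [1.0, 0.001, -0.015, -0.002]
ft_force: [0.5, -0.3, -3.0]
opening: 0.035
t 35.12 tcp [0.409  0.0687 0.066 ] yaw 0.15 tilt [-0.031  0.004 -1.   ] open 0.035 F [ 0.5 -0.3 -3. ] q6 [-0.02  0.39  2.    0.01  0.77 -0.03]
(0.395, -0.358, 0.14, 0) slide [-0.0174, 0.4263, -0.0754] yaw 0.0026 rows 10.4
```

```bash
python3 -m jog '[{"slide":[0,0,-0.035],"yaw":0,"hand":1},{"slide":[0,0.01,-0.07],"yaw":0,"hand":1},{"slide":[0.005,0.04,-0.075],"yaw":0,"hand":1},{"slide":[0.01,0.08,-0.075],"yaw":0,"hand":1},{"slide":[0.01,0.12,-0.075],"yaw":0,"hand":1},{"slide":[0.01,0.16,-0.075],"yaw":0,"hand":1},{"slide":[0.005,0.2,-0.075],"yaw":0,"hand":1},{"slide":[0,0.24,-0.075],"yaw":0,"hand":1},{"slide":[-0.005,0.28,-0.075],"yaw":0,"hand":1},{"slide":[-0.01,0.32,-0.075],"yaw":0,"hand":1},{"slide":[-0.0174,0.36,-0.075],"yaw":0,"hand":1},{"slide":[-0.0174,0.4,-0.075],"yaw":0,"hand":1}]' 50;python3 -m jog '[{"slide":[0,0,0],"yaw":0,"hand":1},{"slide":[0,0,0],"yaw":0,"hand":1}]'; python3 -c "
from h import *
go((.395,-.358,.14,0),(.395,-.358,.034,0))"
```

```text
clock: 36.12
ee_pos: [0.3933, -0.3334, 0.1403]
ee_rot: [1.0, 0.001, -0.016, -0.002]
ft_force: [0.8, -0.1, -2.2]
opening: 0.0348
clock: 36.28
ee_pos: [0.3927, -0.3352, 0.1405]
ee_rot: [1.0, -0.001, -0.015, -0.002]
ft_force: [-0.2, 0.5, -2.9]
opening: 0.0344
t 36.28 tcp [ 0.3927 -0.3352  0.1405] yaw -0.08 tilt [-0.031  0.004 -1.   ] open 0.0344 F [-0.2  0.5 -2.9] q6 [-0.84  0.43  1.66 -0.02  1.08 -0.83]
(0.395, -0.358, 0.14, 0) slide [0.0024, 0.0228, 0.0004] yaw -0.0015 rows 0.5
(0.395, -0.358, 0.034, 0) slide [0.0056, 0.0232, 0.1063] yaw -0.0015 rows 2.6
```

```bash
python3 -m jog '[{"slide":[0.003,0.023,0],"yaw":0,"hand":1},{"slide":[0.004,0.023,0.035],"yaw":0,"hand":1},{"slide":[0.005,0.023,0.065],"yaw":0,"hand":1},{"slide":[0.0055,0.023,0.09],"yaw":0,"hand":1},{"slide":[0.0055,0.023,0.103],"yaw":0,"hand":1},{"slide":[0.0055,0.023,0.108],"yaw":0,"hand":1},{"slide":[0.0055,0.023,0.108],"yaw":0,"hand":1},{"slide":[0.0055,0.023,0.108],"yaw":0,"hand":0.3},{"slide":[0.0055,0.023,0.108],"yaw":0,"hand":0.3},{"slide":[0.0055,0.023,0.108],"yaw":0,"hand":0.3},{"slide":[0.0055,0.023,0.075],"yaw":0,"hand":0.3},{"slide":[0.0055,0.023,0.035],"yaw":0,"hand":0.3}]' 50; python3 -c "
from h import *
go((.395,-.34,.14,0))"
```

```text
clock: 37.28
ee_pos: [0.3958, -0.3562, 0.1037]
ee_rot: [1.0, -0.001, -0.018, -0.005]
ft_force: [0.8, -0.6, 1.0]
opening: 0.0599
t 37.28 tcp [ 0.3958 -0.3562  0.1037] yaw -0.06 tilt [-0.035  0.009 -0.999] open 0.0599 F [ 0.8 -0.6  1. ] q6 [-0.86  0.51  1.65 -0.02  1.02 -0.85]
(0.395, -0.34, 0.14, 0) slide [-0.0021, -0.0165, -0.0361] yaw -0.0011 rows 1.0
```

```bash
python3 -m jog '[{"slide":[0,0,-0.04],"yaw":0,"hand":0.2},{"slide":[0,0,-0.08],"yaw":0,"hand":0},{"slide":[0.01,-0.03,-0.12],"yaw":0,"hand":0},{"slide":[0.02,-0.06,-0.15],"yaw":0,"hand":0},{"slide":[0.03,-0.09,-0.18],"yaw":0,"hand":0},{"slide":[0.05,-0.12,-0.2],"yaw":0,"hand":0},{"slide":[0.07,-0.15,-0.2],"yaw":0,"hand":0},{"slide":[0.09,-0.18,-0.2],"yaw":0,"hand":0},{"slide":[0.1,-0.21,-0.2],"yaw":0,"hand":0},{"slide":[0.1,-0.24,-0.2],"yaw":0,"hand":0},{"slide":[0.1,-0.24,-0.2],"yaw":0,"hand":0},{"slide":[0.1,-0.24,-0.2],"yaw":0,"hand":0}]' 50; python3 -c "
from h import *
c=snap('top'); cv2.imwrite('pics/t17.png',cv2.resize(c['img'][140:305,165:425,::-1],(780,495),interpolation=cv2.INTER_CUBIC))
Z=lambda u,v:(165+u/3-.3,140+v/3-.3); k=ray(c,Z(90,299),.244); print(k)
go((k[0],k[1],.3,0))"
```

```text
clock: 38.28
ee_pos: [0.5032, -0.1166, 0.3027]
ee_rot: [1.0, 0.001, -0.017, -0.004]
ft_force: [-0.3, -0.2, 0.0]
opening: 0.0853
[0.51350496 0.24851555 0.244     ]
t 38.33 tcp [ 0.5031 -0.1178  0.3026] yaw 0.03 tilt [-0.035  0.009 -0.999] open 0.0855 F [-0.3  0.1  0.7] q6 [-0.38  0.3   1.38 -0.    1.49 -0.38]
(np.float64(0.5135049616580531), np.float64(0.2485155484901946), 0.3, 0) slide [0.0107, -0.3663, 0.0054] yaw 0.0005 rows 8.8
```

View pics/t17.png

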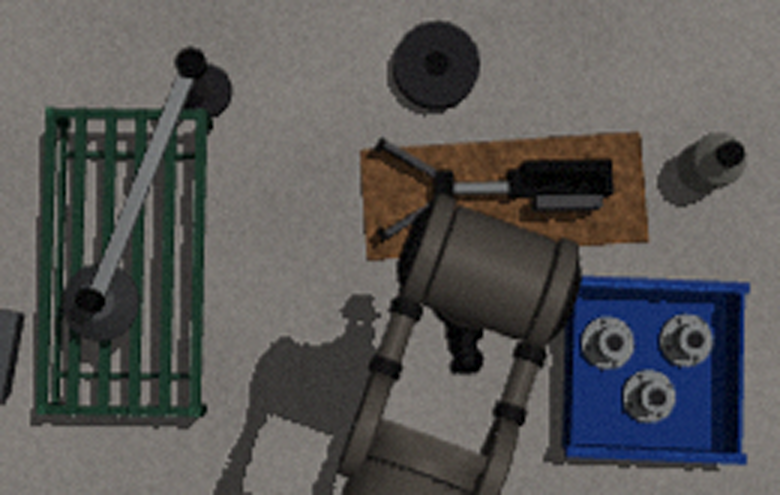

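```bash
python3 -m jog '[{"slide":[0.011,-0.366,0],"yaw":0,"hand":0},{"slide":[0.011,-0.366,0],"yaw":0,"hand":0},{"slide":[0.011,-0.366,0],"yaw":0,"hand":0},{"slide":[0.011,-0.366,0],"yaw":0,"hand":0},{"slide":[0.011,-0.366,0],"yaw":0,"hand":0},{"slide":[0.011,-0.366,0],"yaw":0,"hand":0},{"slide":[0.011,-0.366,0],"yaw":0,"hand":0},{"slide":[0.011,-0.366,0],"yaw":0,"hand":0},{"slide":[0.011,-0.366,0],"yaw":0,"hand":0},{"slide":[0.011,-0.366,0],"yaw":0,"hand":0},{"slide":[0.011,-0.366,0],"yaw":0,"hand":0},{"slide":[0.011,-0.366,0],"yaw":0,"hand":0}]' 30; python3 -c "
from h import *
c=snap('wrist','w10.png')
print(proj(c,(.5135,.2485,.244)))
go((.5135,.2485,.214,0))"
```

```text
clock: 39.33
ee_pos: [0.5145, 0.2469, 0.3051]
ee_rot: [1.0, -0.0, -0.018, -0.004]
ft_force: [-0.2, 0.3, -0.2]
opening: 0.0856
[280.3782484  227.36939538]
t 39.38 tcp [0.5145 0.2466 0.3053] yaw -0.09 tilt [-0.035  0.008 -0.999] open 0.0855 F [-0.1 -0.3  0.9] q6 [0.3  0.4  1.23 0.02 1.54 0.3 ]
(0.5135, 0.2485, 0.214, 0) slide [0.0021, -0.0012, 0.0913] yaw -0.0016 rows 2.2
```

View pics/w10.png

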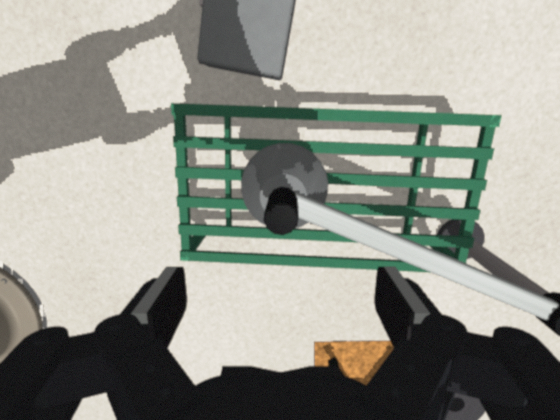

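```bash
python3 -m jog '[{"slide":[0.002,-0.005,0.04],"yaw":0,"hand":0},{"slide":[0.002,-0.005,0.075],"yaw":0,"hand":0},{"slide":[0.002,-0.005,0.09],"yaw":0,"hand":0},{"slide":[0.002,-0.005,0.09],"yaw":0,"hand":0},{"slide":[0.002,-0.005,0.09],"yaw":0,"hand":1},{"slide":[0.002,-0.005,0.09],"yaw":0,"hand":1},{"slide":[0.002,-0.005,0.09],"yaw":0,"hand":1},{"slide":[0.002,-0.005,0.09],"yaw":0,"hand":1},{"slide":[0.002,-0.005,0.09],"yaw":0,"hand":1},{"slide":[0.002,-0.005,0.09],"yaw":0,"hand":1},{"slide":[0.002,-0.005,0.09],"yaw":0,"hand":1}]' 25; python3 -c "
from h import *
H=np.array([.764,.145]); p=arm.sense()['ee_pos'][:2]; v=p-H; print(v,np.linalg.norm(v))
xr=np.array([.042,.999]); yr=np.array([-.999,.042]); q0=np.arctan2(v@xr,v@yr); print('q',q0)
go(*[(*(H+.27*(np.sin(q)*xr+np.cos(q)*yr)).round(4),.215,0) for q in np.linspace(q0,-.55,12)[1:]])"
```

```text
clock: 40.3
ee_pos: [0.5123, 0.2531, 0.2168]
ee_rot: [1.0, -0.001, -0.018, -0.005]
ft_force: [-6.1, 1.4, 6.9]
opening: 0.0235
[-0.25169269  0.10812589] 0.27393505676064633
q 0.36373880097950134
t 40.3 tcp [0.5123 0.2531 0.2168] yaw -0.06 tilt [-0.036  0.01  -0.999] open 0.0235 F [-6.1  1.4  6.9] q6 [0.31 0.45 1.39 0.02 1.33 0.31]
(np.float64(0.508), np.float64(0.2306), 0.215, 0) slide [-0.0042, 0.0225, 0.0018] yaw -0.001 rows 0.6
(np.float64(0.5017), np.float64(0.2091), 0.215, 0) slide [-0.0105, 0.0441, 0.0018] yaw -0.001 rows 1.1
(np.float64(0.4973), np.float64(0.1871), 0.215, 0) slide [-0.0149, 0.0661, 0.0017] yaw -0.001 rows 1.6
(np.float64(0.4948), np.float64(0.1648), 0.215, 0) slide [-0.0173, 0.0884, 0.0016] yaw -0.001 rows 2.2
(np.float64(0.494), np.float64(0.1424), 0.215, 0) slide [-0.0181, 0.1108, 0.0014] yaw -0.001 rows 2.7
(np.float64(0.4952), np.float64(0.12), 0.215, 0) slide [-0.0169, 0.1332, 0.0012] yaw -0.001 rows 3.2
(np.float64(0.4982), np.float64(0.0978), 0.215, 0) slide [-0.0139, 0.1554, 0.0008] yaw -0.001 rows 3.7
(np.float64(0.503), np.float64(0.0759), 0.215, 0) slide [-0.0091, 0.1772, 0.0005] yaw -0.001 rows 4.3
(np.float64(0.5097), np.float64(0.0545), 0.215, 0) slide [-0.0023, 0.1986, 0.0] yaw -0.001 rows 4.8
(np.float64(0.518), np.float64(0.0337), 0.215, 0) slide [0.006, 0.2194, -0.0005] yaw -0.001 rows 5.3
(np.float64(0.5281), np.float64(0.0137), 0.215, 0) slide [0.0161, 0.2394, -0.001] yaw -0.001 rows 5.8
```

```bash
python3 -m jog '[{"slide":[-0.003,0.011,0],"yaw":0,"hand":1},{"slide":[-0.0045,0.0225,0],"yaw":0,"hand":1},{"slide":[-0.0105,0.0441,0],"yaw":0,"hand":1},{"slide":[-0.0149,0.0661,0],"yaw":0,"hand":1},{"slide":[-0.0173,0.0884,0],"yaw":0,"hand":1},{"slide":[-0.0181,0.1108,0],"yaw":0,"hand":1},{"slide":[-0.0169,0.1332,0],"yaw":0,"hand":1},{"slide":[-0.0139,0.1554,-0.001],"yaw":0,"hand":1},{"slide":[-0.0091,0.1772,-0.001],"yaw":0,"hand":1},{"slide":[-0.0023,0.1986,-0.001],"yaw":0,"hand":1},{"slide":[0.006,0.2194,-0.002],"yaw":0,"hand":1},{"slide":[0.0161,0.2394,-0.002],"yaw":0,"hand":1}]' 25; python3 -m jog '[{"slide":[0,0,0],"yaw":0,"hand":1},{"slide":[0,0,0],"yaw":0,"hand":1},{"slide":[0,0,0],"yaw":0,"hand":1},{"slide":[0,0,0],"yaw":0,"hand":0},{"slide":[0,0,0],"yaw":0,"hand":0},{"slide":[0,0,0],"yaw":0,"hand":0},{"slide":[0,0,0],"yaw":0,"hand":0},{"slide":[0,0,-0.02],"yaw":0,"hand":0},{"slide":[0,0,-0.06],"yaw":0,"hand":0},{"slide":[0,0,-0.09],"yaw":0,"hand":0},{"slide":[0,0,-0.11],"yaw":0,"hand":0},{"slide":[0,0,-0.11],"yaw":0,"hand":0}]'; python3 -c "
from h import *
c=snap('top'); cv2.imwrite('pics/t18.png',cv2.resize(c['img'][140:305,165:425,::-1],(780,495),interpolation=cv2.INTER_CUBIC))
snap('scene','s18.png')
go((.4,-.1,.34,0))"
```

```text
clock: 41.3
ee_pos: [0.5221, 0.0109, 0.2166]
ee_rot: [1.0, 0.0, -0.025, -0.003]
ft_force: [-25.1, -10.5, 16.7]
opening: 0.023
clock: 42.3
ee_pos: [0.5292, 0.0104, 0.3315]
ee_rot: [1.0, 0.0, -0.02, -0.002]
ft_force: [-0.2, -0.0, 1.0]
opening: 0.0853
t 42.4 tcp [0.5277 0.0105 0.3269] yaw 0.04 tilt [-0.048  0.006 -0.999] open 0.0855 F [-0.1 -0.1  0.3] q6 [-0.13  0.32  1.29 -0.    1.58 -0.13]
(0.4, -0.1, 0.34, 0) slide [-0.1282, 0.1104, -0.0076] yaw 0.0007 rows 4.1
```

View pics/t18.png

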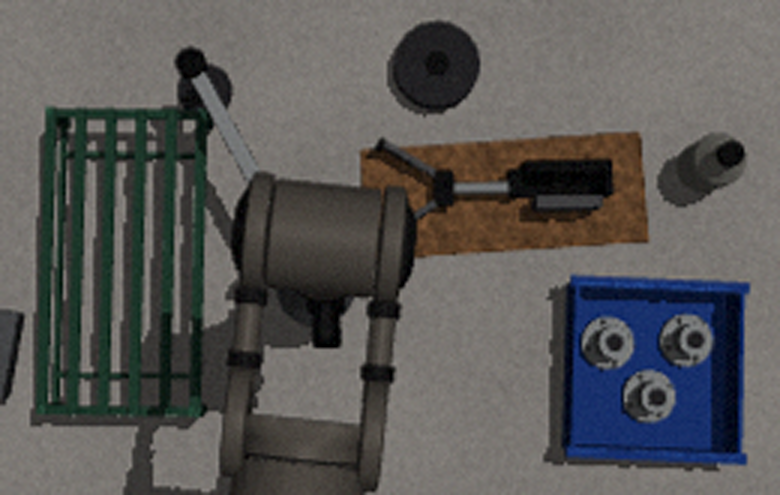

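View pics/s18.png

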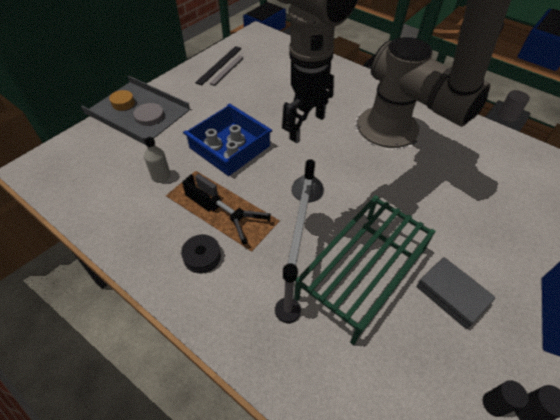

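```bash
python3 -m jog '[{"slide":[-0.03,0.03,-0.02],"yaw":0,"hand":0},{"slide":[-0.06,0.06,-0.02],"yaw":0,"hand":0},{"slide":[-0.09,0.09,-0.02],"yaw":0,"hand":0},{"slide":[-0.1,0.11,-0.02],"yaw":0,"hand":0},{"slide":[-0.1,0.11,-0.02],"yaw":0,"hand":0},{"slide":[-0.1,0.11,-0.02],"yaw":0,"hand":0},{"slide":[-0.1,0.11,-0.02],"yaw":0,"hand":0}]'; python3 -c "
from h import *
c=snap('top'); cv2.imwrite('pics/t19.png',cv2.resize(c['img'][140:305,165:425,::-1],(780,495),interpolation=cv2.INTER_CUBIC))
go()"
```

```text
clock: 42.98
ee_pos: [0.4287, -0.0993, 0.3501]
ee_rot: [1.0, 0.0, -0.025, -0.003]
ft_force: [0.4, -0.0, -0.2]
opening: 0.0852
t 43.03 tcp [ 0.4289 -0.099   0.3502] yaw 0.08 tilt [-0.049  0.007 -0.999] open 0.0854 F [-0.4 -0.5  0.6] q6 [-0.39  0.14  1.47 -0.01  1.58 -0.39]
```

View pics/t19.png

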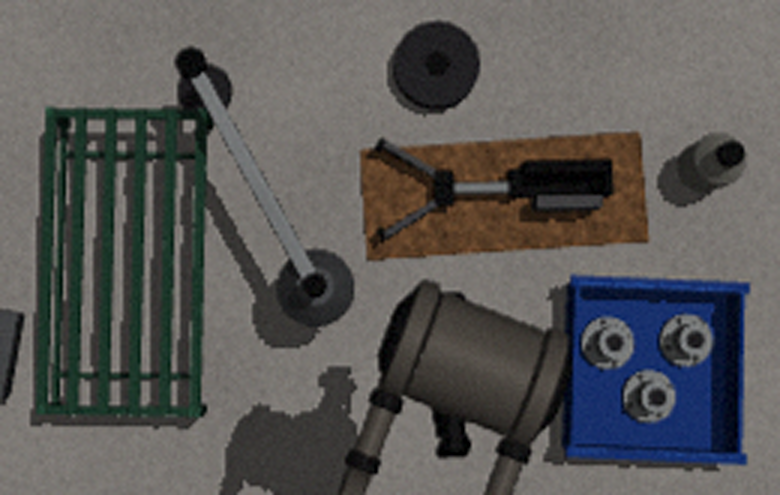

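The lamp head at (315,288) is clear of the rack, over open bench. The three hubs stand in the bin, the reacher is on its mat, and the rack is empty.

```bash
python3 -c "
from cell import sign_off
print(sign_off())"
```

```text
the job is handed in; nothing more can be done
None
```

I finished the job and handed it in at about 43 s of the 208 s allowed.

- **Lamp:** I swung it to about +0.36 rad, so its whole head was over the rack. After the hubs and reacher were in place I swung it back to about -0.5 rad.
- **Hubs:** All three were there. I drew each one out with the squeezed reacher (about 41 mm across the handle while holding). I touched them with the fingers only once they were well outside the mouth, then stood them in the blue bin.
- **Reacher:** I laid it flat on its mat with the trigger released before swinging the lamp back.

**Last pictures:**
- The three hubs stand in the bin and the rack is empty.
- The reacher lies on the mat.
- The lamp head is clear of the rack over the bench.
- The oil bottle and the pulley look the same as at the start, and the case (seen whole in the scene view) looks in place.
- The gripper is open and touches nothing.

**Small disagreements:**
- When I went back for the lamp knob, the top and wrist cameras differed by about 5 mm. I used the wrist view.
- The tool's tilt drifted to about 0.05 rad by the end, with no visible effect.
- I did not see a grip slip or a hub being knocked.

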